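# Load a fresh roll into the label dispenser

## Robot

A 6-joint arm with a two-finger parallel gripper is mounted at the origin on the work surface; the furniture and walls round the work are solid. World frame = base frame: x ahead of the robot, y to its left, z up, the work surface at z = 0. Lengths are in m, angles in rad, forces in N, time in s.
With the tool pointing down it reaches from about 0.325 to 0.75 m from the base axis. Payload 7.6 kg.
Tool frame: the origin (TCP) lies at the very end of the fingers, on their centre line; the grasp point (between the pads) lies r.hold_point_z behind it (r.hold_point_z is the distance from the TCP to the grasp point, in m); z points along the fingers, y is the line along which they close (so a half turn about z gives the same grasp; the last joint's range is limited). The gripper opens to 85 mm and grips with 20 to 120 N. Pads are 22 mm wide; open, the fingers measure 114 mm over their backs; the gripper's body (76 mm by 85 mm) begins 54 mm behind the grasp point. The pads swing forward as they close: fully open they stand 13 mm farther back than shut.
Start: joints at [1.271, 0.052, 1.401, -0, 1.689, -0.07], TCP at [0.12, 0.511, 0.231] pointing down, gripper open.
Joint ranges: [-2.9, 2.9], [-0.91, 2.17], [0.12, 2.37], [-1.06, 4.2], [0.26, 2.73], [-2.93, 2.93]. Speed limits (rad/s): [2.57, 2.57, 3.01, 3.14, 3.14, 3.14].

## Interface

Orientations are given as a 3x3 rotation matrix whose columns are the frame's x, y, z axes.
In Python, from rig import r, cams, models gives the robot as it stands.
- The arm moves only by the tool carry_out, never from a script. Its argument "deltas" is a list of rows, each an object with "offset": the shift along the tool's x, y, z in units of 0.08 m (1.0 is 0.08 m), a list of three; "twist": the turn, a rotation vector about the tool's x, y, z in units of pi rad (1.0 is pi rad), a list of three; "gripper": the gripper command: -1 is fully open, 1 is shut, values between are in proportion. In form: [{"offset": [tx, ty, tz], "twist": [ax, ay, az], "gripper": gripper}, ...]. A call has 1 to 8 rows; each row is the pose to reach, as a shift and turn from the pose commanded when the call began, along the tool's axes at that moment, turning the shorter way round; what a row does not reach only later rows make up. A row lasts 1/10 s, in which the tool goes at most 50 mm and 8.59 degrees, less where a joint would pass 70% of its speed; a pose out of reach is approached as far as the arm can. A call with a number of a shift or a turn outside -1 to 1 is refused whole. A call with a gripper value outside its range is refused whole. The fingers move at their own pace and stop on an object; "squeeze" is the grip in N (left out, the last holds). Time passes only in rows, so rows that repeat a pose let the fingers close. It gives the time, the measured TCP pose, the force, the opening and the grip force at its end, in the units of the state.
- r.read_state(): the state, without advancing time (a new reading comes with each control period).
- cams.camera(name): name is "side" or "top" or "wrist"; returns (picture, depth): 384x512x3 uint8, red, green, blue; 384x512 float32, m along the optical axis (not along the pixel's ray), 0 where there is no reading.
- cams.get_calibration(name): a dict with "camera_matrix" (3x3 intrinsics, pixels), "extrinsics" (4x4, takes a point from world to camera coordinates). Camera axes: x right, y down, z forward; pixel columns grow to the right and rows downward; lengths in m; the calibration is good to about 2 mm. The wrist camera is an equidistant fisheye: a pixel r from the principal point sees the ray r / f radians off the axis. A picture is of the moment at which its call begins: read the wrist's pose just before it. get_calibration takes no time and is no camera call; for the wrist camera it gives the pose at the moment of the call.
- r.job_done(): hands the job in; it is judged then, once.
Trained networks look in the newest picture that a camera, given by its name, has taken for a name from the list of things; names that differ only in an ending like _2 or _b are one class to them, and where a whole thing is asked for, a point or a joint stands for the part that bears it (a point fixed in the world has none). Each returns a list of dicts, best first, with "score" (0 to 1); they miss things now and then, are a little off and sometimes report something else, mostly with a low value. They report only what shows in the picture. A call takes as long as a camera call. They do not tell look-alikes from the thing itself.
- models.spot_in(camera, query): "position" ([x, y, z] in m, in the coordinates of the camera as it stood for that picture, good to about 4 mm: the middle of the surface that is visible of it).
- models.trace(camera, query): "region" (384x512 bool, what is visible of it).
- models.mark_of(camera, query): "position" ([x, y, z] in m, in the coordinates of the camera as it stood for that picture, good to about 4 mm: a listed point, or the origin of a listed thing).
The state is a dict: "t": time; "joint_pos": joint angles; "qd": joint speeds; "joint_efforts": joint torques, N m; "tcp_pos": TCP position; "eef_rot": TCP orientation; "ft_force": force on the tool from outside, world axes, zero at the start; "ft_torque": the same for the moment, N m; "opening": opening from 0.0 (shut) to 1.0 (fully open); "grasp_force": force on a finger pad.
Only numpy, scipy, OpenCV 4.12 (cv2) and the standard library are available. Lean on these libraries where they do the work, as an engineer would, in place of code of your own. Each camera call takes 0.05 s, during which the arm holds its last target. There are 200 camera calls.

## Task

Load the fresh label roll into the label dispenser that stands on the drawer unit: lower its spindle into the slots of both cheeks at once and press it gently past the spring clips until both ends sit fully home; where it catches, ease it fore or aft rather than force it, because the plastic cheeks break. Then swing the wire keeper over until it lies fully down across the spindle ends. Leave the other things on the desk where they are.

Things in the scene. Friction and masses are not known exactly. Their poses are not given: they have to be found in the camera images.
- roll_center (a point): centre of the fresh label roll, on its axis: white paper, 50 mm in diameter, 56 mm wide, between blue eight-sided flanges (56 mm across flats, outer faces 31 mm from the centre), on a steel spindle. One rigid piece, 0.13 to 0.27 kg. It lies level on flats of its flanges, axis 28 mm above the drawer unit's top. x along the spindle, z up at the start. Grasp it across the paper, between the flanges
- end_a (a point): one end of the steel spindle (8 mm in diameter): the point on its axis 49 mm from roll_center in the roll's +x; the rounded tip is 4 mm further out. Either end may go into either slot
- end_b (a point): the other end of the spindle: the point on its axis 49 mm from roll_center in the roll's -x; the rounded tip is 4 mm further out
- label_roll: the same roll; origin 28 mm below roll_center, on the unit's top at the start
- dispenser: grey label dispenser, screwed to the drawer unit's top (height 160 mm); origin on that top; x to its front (steel peel bar), y along the spindle's place, z up. Base 18 mm high, 45 mm behind to 85 mm before the origin, 112 mm wide in y. On it a plastic carrier with two upright cheeks, 6 mm thick, inner faces at y = +-35 mm, 52 mm long in x, tops 90 mm above the origin
- seat (a point): point of the base 60 mm above and 16 mm behind the dispenser's origin, same axes: a spindle fully home has its axis at this height, along y. Each cheek has a slot open at the top: 11 mm wide up to 10 mm above this point, flaring at 50 degrees from level to 44 mm wide 30 mm above it. The carrier is clamped on rails: both slots together lie anywhere from 0 to 32 mm in front of this point; no reading tells where
- clips (a point): (same place as seat) Feel for the slots: a spindle end landing on a flare is pushed sideways towards the slot; the clamped carrier does not give way. Two sprung steel noses in each slot hold the spindle: it meets them 11 mm above seat and takes 4 to 10 N in all to press past them to the bottom; the roll's weight alone does not. The cheeks break above 18 N between roll and dispenser
- keeper (a joint): angle of the dispenser's wire keeper, rad: 0 = level, fully down across both spindle ends; starts open, leaning back at 2.7 to 2.9. A U of 6 mm wire hinged on the base 12 mm behind seat and 8 mm above it; arms 47 mm either side in y, 78 mm from hinge to crossbar. Stiff hinge (0.06 N m): stays where left, needs 1 to 2 N at the bar. It cannot go down over a spindle end that is not home
- keeper_bar (a point): middle of the keeper's crossbar, which runs along the dispenser's y, with a red sleeve 10 mm in diameter and 44 mm long. Open, it hangs out behind the slots; fully down, it lies 66 mm in front of seat and 8 mm above it
- drawer_unit: wooden desktop drawer unit, fixed, 296 mm along x, 196 mm along y, 160 mm high; origin at the middle of its underside. Nearer the robot stands a fixed brass lamp, an obstacle for the arm: post at world (0.30, -0.09), 0.52 m high; shade round (0.30, 0.09), 0.26 m wide, from 0.49 to 0.62 m above the desk, its arm up to 0.69 m. Work and travel to the left (+y) of it
- mug: green mug with a handle, 94 mm high, on a black coaster; origin at the middle of its underside; to be left alone
- stapler: red and black stapler lying on the desk, 144 mm long; to be left alone
- calculator: dark pocket calculator on the desk, 128 x 78 mm; to be left alone
- spectacles: brown spectacles lying on the red daybook; to be left alone
Not all that is in view belongs to the job. Of the things that look like the label_roll, the larger one is meant.

How it is judged:
On the way, in this order (a step that is already met when the one before it is completed fails the run):
1. both spindle ends fully home in their slots, the keeper still open (z of end_a in the frame of seat between -0.004 and 0.0016 m and z of end_b in the frame of seat between -0.004 and 0.0016 m and x of roll_center in the frame of seat between -0.005 and 0.037 m and y of roll_center in the frame of seat between -0.006 and 0.006 m and value of joint keeper above 1.2 rad), for 0.2 s.
2. the keeper fully down over the spindle (value of joint keeper below 0.06 rad), for 0.2 s.
At the end, for the whole second after the job is handed in: The roll lies still between the cheeks with both spindle ends at the bottom of their slots (each end's axis at most 1.6 mm above seat height, roll from 5 mm behind to 37 mm before seat in x and within 6 mm in y), the keeper is fully down (below 0.06 rad), and the robot has let go of everything (z of end_a in the frame of seat between -0.004 and 0.0016 m and z of end_b in the frame of seat between -0.004 and 0.0016 m and x of roll_center in the frame of seat between -0.005 and 0.037 m and y of roll_center in the frame of seat between -0.006 and 0.006 m and value of joint keeper below 0.06 rad and linear speed of label_roll below 0.02 m/s); the robot touches nothing.
It fails at once if the roll and the dispenser press on each other with more than 18 N (contact force between label_roll and dispenser above 18 N).
It fails at once if another thing on the desk is moved by more than 3 cm (distance of any of mug, stapler, calculator, spectacles from where it was at the start of the episode above 0.03 m).
It also fails if it takes over 72 s, if anything falls off the work surface, if the arm or the gripper's body presses on something with over 40 N, if the wrist force passes 120 N, or if a joint passes its speed limit or range.

## Working session

There is one attempt and no reset: what is moved stays moved. The work goes in short steps, Python scripts to look and compute and a tool call to move; the robot and the scene stay as the last step left them, time stands still between calls to the robot, and variables do not carry over. Pictures are saved under pics/ and viewed, at most 10 in all, crops included, and the job is handed in when it is done.

Besides the shell and the picture viewer there is one more tool, called after "Call:" by a JSON object that holds its "api" and its "payload", one argument or row to a line. carry_out: Moves the arm, as the interface text tells. Shifts and turns lie within -1 to 1; 1 stands for 0.08 m of shift or pi rad of turn. Its arguments: {"type":"object","properties":{"deltas":{"type":"array","items":{"type":"object","properties":{"offset":{"type":"array","items":{"type":"number","minimum":-1,"maximum":1}},"twist":{"type":"array","items":{"type":"number","minimum":-1,"maximum":1}},"gripper":{"type":"number"}}}},"squeeze":{"type":"number"}},"required":["deltas"]}

```bash
mkdir -p pics
cat > h.py <<'E'
import numpy as np, cv2
from rig import r, cams, models
def w(name,p):
    E=np.array(cams.get_calibration(name)["extrinsics"]); return np.linalg.inv(E)[:3]@np.append(p,1)
def px(name,p):
    c=cams.get_calibration(name);E=np.array(c["extrinsics"]);q=np.array(c["camera_matrix"])@(E[:3]@np.append(p,1));return q[:2]/q[2]
E
python3 - <<'E'
from h import *
ims=[]
for n in("side","top"):
    im,d=cams.camera(n); ims.append(im); np.save(n+"_d.npy",d); np.save(n+".npy",im)
    print(n,np.round(np.linalg.inv(np.array(cams.get_calibration(n)["extrinsics"]))[:3],3).tolist())
    for q in("roll_center","end_a","end_b","dispenser","seat","keeper_bar","drawer_unit"):
        print(n,q,[(round(m["score"],2),np.round(w(n,m["position"]),3).tolist()) for m in models.mark_of(n,q)[:3]])
for n,i in zip(("side","top"),ims): cv2.imwrite(f"pics/{n}0.png",cv2.resize(i,(800,600))[:,:,::-1])
print(r.hold_point_z,r.read_state())
E
```

```text
side [[-0.879, -0.261, 0.398, -0.176], [-0.476, 0.497, -0.725, 1.118], [-0.009, -0.827, -0.562, 0.965]]
side roll_center [(0.88, [0.169, 0.326, 0.023]), (0.64, [0.614, 0.312, 0.188]), (0.2, [0.568, 0.31, 0.188])]
side end_a [(0.69, [0.208, 0.326, 0.022]), (0.65, [0.565, 0.305, 0.189]), (0.61, [0.666, 0.313, 0.193])]
side end_b [(0.69, [0.208, 0.326, 0.022]), (0.65, [0.565, 0.305, 0.189]), (0.61, [0.666, 0.313, 0.193])]
side dispenser [(0.94, [0.468, 0.347, 0.163])]
side seat [(0.88, [0.462, 0.36, 0.223])]
side keeper_bar [(0.66, [0.464, 0.445, 0.261]), (0.4, [0.665, 0.312, 0.19])]
side drawer_unit [(0.89, [0.537, 0.323, 0.006])]
top [[0.018, -0.98, 0.196, 0.2], [-1.0, -0.02, -0.005, 0.087], [0.008, -0.196, -0.981, 1.224]]
top roll_center [(0.59, [0.612, 0.313, 0.185]), (0.49, [0.17, 0.327, 0.02]), (0.17, [0.537, 0.185, 0.0])]
top end_a [(0.88, [0.565, 0.31, 0.185]), (0.61, [0.663, 0.314, 0.192]), (0.58, [0.136, 0.329, 0.023])]
top end_b [(0.88, [0.565, 0.31, 0.185]), (0.61, [0.663, 0.314, 0.192]), (0.58, [0.136, 0.329, 0.023])]
top dispenser [(0.94, [0.46, 0.348, 0.163]), (0.19, [0.6
[... 287 characters left out ...]
-05,
        1.68861290e+00, -7.02803820e-02]), 'qd': array([ 0.00131775,  0.00059055, -0.00013386,  0.00063492, -0.00034482,
       -0.0010943 ]), 'joint_efforts': array([ 2.16813764e-04, -3.81513762e+01, -3.60294771e+01,  2.25456893e-05,
        9.15387113e-05, -2.47146090e-06]), 'tcp_pos': array([0.11955905, 0.51122087, 0.23133477]), 'eef_rot': array([[-9.73710598e-01,  2.27788654e-01,  2.02795645e-05],
       [ 2.27788655e-01,  9.73710593e-01,  1.00008947e-04],
       [ 3.03447653e-06,  1.01999226e-04, -9.99999995e-01]]), 'ft_force': array([0.11062457, 0.52646935, 0.25465182]), 'ft_torque': array([ 0.00047503, -0.00804181, -0.02786226]), 'grasp_force': 0.0, 'opening': 1.0013273149828867}
```

View pics/side0.png

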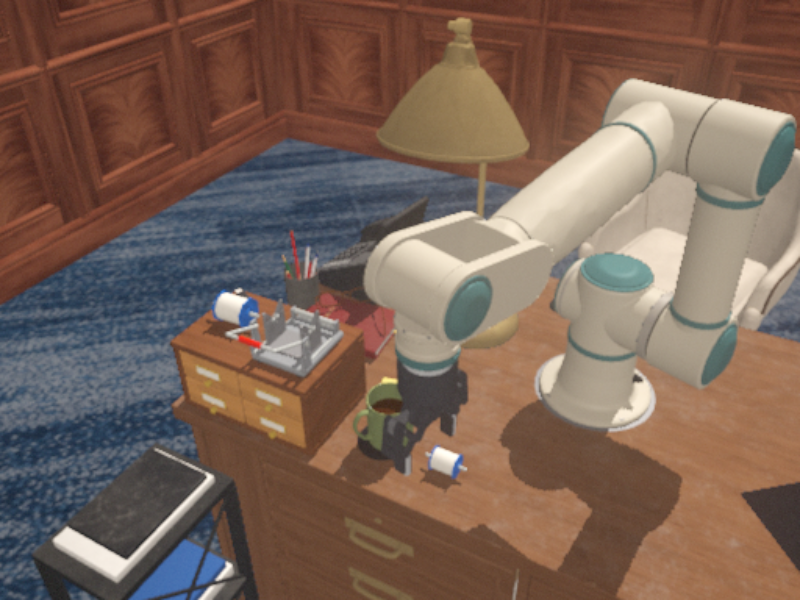

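View pics/top0.png

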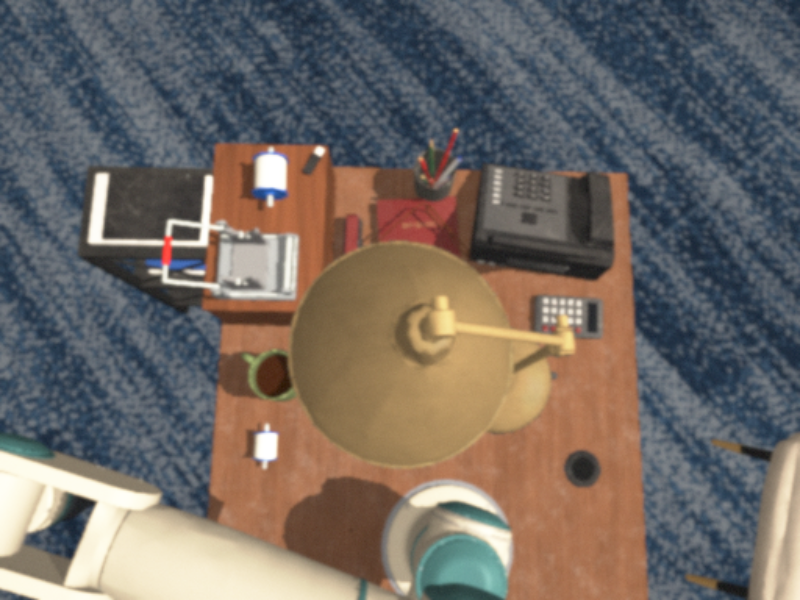

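The fresh roll is at about (270,176) in the top picture, on the unit. The dispenser is at (258,262) with its front towards world −y, and the red bar at (167,250). The small look-alike is at (265,445). Next I'll check arm clearance against the lamp and measure yaws.

Run:
```python
from h import *
print([a for a in dir(r) if a[0]!='_'])
def cloud(n):
    d=np.load(n+"_d.npy");c=cams.get_calibration(n);K=np.array(c["camera_matrix"]);v,u=np.mgrid[:384,:512]
    P=np.stack([(u-K[0,2])/K[0,0]*d,(v-K[1,2])/K[1,1]*d,d],-1);T=np.linalg.inv(np.array(c["extrinsics"]))
    P=P@T[:3,:3].T+T[:3,3];P[d==0]=np.nan;return P
C={n:cloud(n) for n in("side","top")}
P=C["side"]
for nm,(x,y) in dict(elbow_top=(640,95),elbow_end=(785,150),elb_joint=(700,100),fore=(520,190),wristend=(470,308),wristtop=(430,235),shoulder=(615,265),sh2=(705,360),shade_top=(460,70),shade_bot=(400,140)).items():
    print(nm,np.round(P[int(y*.64),int(x*.64)],3))
T=C["top"];I=np.load("top.npy").astype(int)
m=(abs(T[...,0]-.3)<.16)&(abs(T[...,1]-.09)<.16)&(T[...,2]>.4)
for R in(.03,.05,.07,.09,.11,.13):
    rr=np.hypot(T[...,0]-.3,T[...,1]-.09);k=m&(abs(rr-R)<.01)&(T[...,1]>.09);print("shade r",R,np.nanmedian(T[k][:,2]).round(3))
# roll axis from white paper in top
k=(I.min(-1)>170)&(abs(T[...,0]-.612)<.06)&(abs(T[...,1]-.313)<.04)&(T[...,2]>.17)
Q=T[k];rect=cv2.minAreaRect((Q[:,:2]*1000).astype(np.float32));print("paper",k.sum(),Q.mean(0),Q[:,2].max(),rect)
for n in C:
  I2=np.load(n+".npy").astype(int)
  k=(I2[...,0]>150)&(I2[...,1]<70)&(abs(C[n][...,0]-.464)<.06)&(abs(C[n][...,1]-.445)<.05)&(C[n][...,2]>.2)
  Q=C[n][k];print(n,"sleeve",k.sum(),Q.mean(0).round(4),cv2.fitLine((Q[:,:2]).astype(np.float32),cv2.DIST_L2,0,.01,.01).ravel())
# dispenser base/cheeks: top-cam
k=(abs(T[...,0]-.464)<.08)&(T[...,1]<.42)&(T[...,1]>.24)&(T[...,2]>.17)&(T[...,2]<.27)&(I.max(-1)-I.min(-1)<40)
print("disp",cv2.minAreaRect((T[k][:,:2]*1000).astype(np.float32)))
s=np.load("top.npy")
cv2.imwrite("pics/topcrop.png",cv2.resize(s[80:230,80:230],(600,600),interpolation=cv2.INTER_CUBIC)[:,:,::-1])
```

```text
['Unreachable', 'hold_point_z', 'job_done', 'read_state']
elbow_top [0.008 0.043 0.61 ]
elbow_end [-0.198  0.097  0.583]
elb_joint [-0.077  0.054  0.618]
fore [ 0.925 -2.23  -0.741]
wristend [0.056 0.541 0.523]
wristtop [0.146 0.454 0.544]
shoulder [ 0.005 -0.001  0.292]
sh2 [-0.178  0.114  0.23 ]
shade_top [0.274 0.095 0.624]
shade_bot [0.328 0.19  0.533]
shade r 0.03 0.611
shade r 0.05 0.597
shade r 0.07 0.579
shade r 0.09 0.559
shade r 0.11 0.537
shade r 0.13 0.522
paper 424 [0.61485719 0.30748689 0.20718105] 0.21822409614158156 ((615.1259765625, 309.62078857421875), (101.36522674560547, 46.63556671142578), 4.765899181365967)
side sleeve 40 [0.4628 0.4492 0.2642] [ 0.9998864  -0.01507235  0.46281594  0.44916317]
top sleeve 11 [0.4578 0.4454 0.2625] [0.99862796 0.05236583 0.45783472 0.44542947]
disp ((463.9320373535156, 340.5858459472656), (116.97150421142578, 156.94825744628906), 0.845009446144104)
```

View pics/topcrop.png

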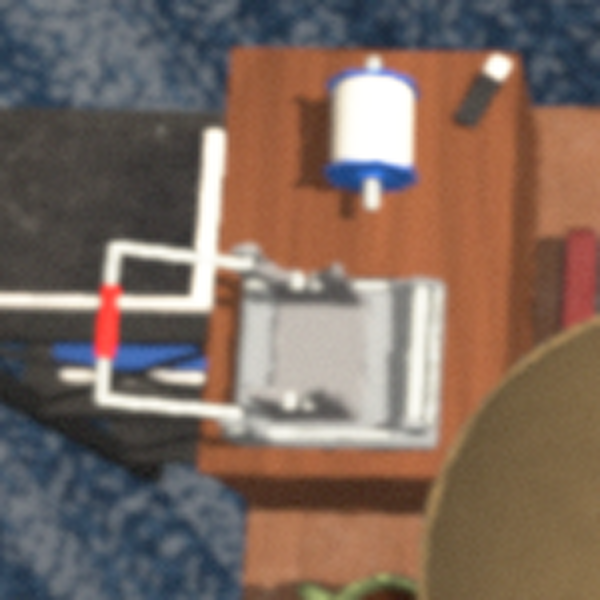

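Call:
{"api": "carry_out", "payload": {
  "deltas": [
    {"offset": [-0.9,0.2,-0.9],"twist": [0,0,-0.093],"gripper": -1},
    {"offset": [-0.9,0.2,-0.9],"twist": [0,0,-0.093],"gripper": -1},
    {"offset": [-0.9,0.2,-0.9],"twist": [0,0,-0.093],"gripper": -1}
  ]
}}

```text
t: 1.1
tcp_pos: [0.1969, 0.5109, 0.3084]
eef_rot: [[-0.998, -0.063, 0.004], [-0.063, 0.998, 0.007], [-0.005, 0.007, -1.0]]
ft_force: [-0.3, 1.5, 1.0]
opening: 1.006
grasp_force: 0.0
```

```bash
cat > log.py <<'E'
from h import *
import json
s=r.read_state();open("log.txt","a").write(json.dumps({k:np.array(s[k]).tolist() for k in("joint_pos","tcp_pos","eef_rot")})+"\n")
print(s["joint_pos"].round(3),s["tcp_pos"].round(4))
E
python3 log.py
```

```text
[ 1.136e+00  1.060e-01  1.192e+00 -1.000e-03  1.835e+00 -4.990e-01] [0.1969 0.5109 0.3084]
```

Call:
{"api": "carry_out", "payload": {
  "deltas": [
    {"offset": [-1,0,0],"gripper": -1},
    {"offset": [-1,0,0],"gripper": -1}
  ]
}}

```text
$.deltas[0]: bad value
```

```bash
python3 log.py
```

```text
[ 1.136e+00  1.060e-01  1.192e+00 -1.000e-03  1.835e+00 -4.990e-01] [0.1969 0.5109 0.3084]
```

Call:
{"api": "carry_out", "payload": {
  "deltas": [
    {"offset": [-1,0,0],"twist": [0.09,0,0],"gripper": -1},
    {"offset": [-1,0,0],"twist": [0.09,0,0],"gripper": -1}
  ]
}}

```text
t: 1.3
tcp_pos: [0.2746, 0.514, 0.3044]
eef_rot: [[-0.998, -0.057, 0.018], [-0.06, 0.957, -0.282], [-0.001, -0.283, -0.959]]
ft_force: [0.8, 0.7, 0.7]
opening: 1.004
grasp_force: 0.0
```

```bash
python3 log.py
cat > fit.py <<'E'
from h import *
import json
from scipy.optimize import least_squares
from scipy.spatial.transform import Rotation as R
L=[json.loads(l) for l in open("log.txt")]
L.append(dict(joint_pos=[1.27070871,5.2177e-2,1.40070114,0,1.68861290,-.07028],tcp_pos=[0.11955905,0.51122087,0.23133477],eef_rot=[[-.97371,.22779,0],[.22779,.97371,0],[0,0,-1]]))
def ax(a,t): return R.from_rotvec(np.eye(3)[a]*t).as_matrix()
def fk(q,p,full=False):
    h,L1,L2,lat,tool,e=p
    A=ax(2,q[0]);B=A@ax(1,q[1]);el=np.array([0,0,h])+B@[0,0,L1]
    C=B@ax(1,q[2]);wr=el+C@[e,lat,L2]
    D=C@ax(2,q[3])@ax(1,q[4])
    return (el,wr,wr+D@[0,0,tool],D@ax(2,q[5])) 
f=lambda p:np.concatenate([fk(l["joint_pos"],p)[2]-l["tcp_pos"] for l in L])
s=least_squares(f,[.17,.4,.45,.04,.27,0]);P=s.x
if __name__=="__main__":
    print(P.round(4),abs(s.fun).max())
    for l in L:
        D=fk(l["joint_pos"],P)[3];print(R.from_matrix(D.T@np.array(l["eef_rot"])).as_rotvec().round(3))
E
python3 fit.py
```

```text
[ 1.087  0.423  0.848 -0.172  2.111 -0.614] [0.2746 0.514  0.3044]
[0.2066 0.3529 0.4962 0.0369 0.2803 0.1065] 1.829455460816698e-06
[-0.    -0.     1.571]
[-0.    -0.     1.571]
[-0.     0.     1.571]
[0.    0.    1.571]
```

```bash
cat > ik.py <<'E'
from fit import *
def ik(p,Rm,q0):
    g=lambda q:np.concatenate([fk(q,P)[2]-p,.3*(fk(q,P)[3]@ax(2,np.pi/2)-Rm).ravel()])
    s=least_squares(g,q0);return s.x,abs(s.fun).max()
def shade_d(q):
    el,wr,_,_=fk(q,P);C=ax(2,q[0])@ax(1,q[1]+q[2]);best=9
    a,b,c=el,el+C@[0,P[3],0],wr
    for s0,e0,rad in((el+C@[0,P[3]*1,0],wr,.06),(wr,wr-0,.09)):
        for t in np.linspace(0,1,30):
            x=s0+(e0-s0)*t
            for rr,z in((.13,.50),(.13,.52),(.11,.537),(.09,.559),(.07,.579),(.05,.597),(.03,.611)):
                d=x[:2]-[.3,.09];h=max(np.hypot(*d)-rr,0);dz=(x[2]-z);best=min(best,np.hypot(h,dz)-rad)
    return best
def Rt(tilt,yaw,flip=0):
    c=R.from_euler('z',yaw+flip*180,degrees=True).as_matrix()@np.array([[-1,0,0],[0,1,0],[0,0,-1.]])
    return c@R.from_euler('x',tilt,degrees=True).as_matrix()
if __name__=="__main__":
    q0=L[-2]["joint_pos"]
    for nm,p in dict(roll_hi=(.613,.312,.27),roll=(.613,.312,.169),slot_hi=(.464,.35,.29),slot=(.464,.35,.205),bar=(.464,.47,.26),barfront=(.464,.30,.25)).items():
        for t in(0,10,20,30,40):
            q,e=ik(np.array(p),Rt(t,3.5),q0);el,wr,_,_=fk(q,P)
            print(nm,t,"err%.4f"%e,q.round(2),"el",el.round(2),"wr",wr.round(2),"clear %.3f"%shade_d(q))
E
python3 ik.py
```

```text
roll_hi 0 err0.0000 [ 0.42  0.54  0.74 -0.    1.86 -1.21] el [0.17 0.07 0.51] wr [0.61 0.31 0.55] clear -0.059
roll_hi 10 err0.0000 [ 0.48  0.61  0.65 -0.17  1.95 -1.21] el [0.18 0.09 0.5 ] wr [0.61 0.36 0.55] clear -0.059
roll_hi 20 err0.0000 [ 0.54  0.69  0.55 -0.35  2.03 -1.22] el [0.19 0.12 0.48] wr [0.61 0.41 0.53] clear -0.053
roll_hi 30 err0.0000 [ 0.59  0.79  0.46 -0.53  2.11 -1.27] el [0.21 0.14 0.46] wr [0.6  0.45 0.51] clear -0.026
roll_hi 40 err0.0000 [ 0.64  0.88  0.38 -0.72  2.18 -1.33] el [0.22 0.16 0.43] wr [0.6  0.49 0.48] clear 0.004
roll 0 err0.0000 [ 0.42  0.54  0.93 -0.    1.67 -1.21] el [0.17 0.07 0.51] wr [0.61 0.31 0.45] clear -0.060
roll 10 err0.0000 [ 0.48  0.61  0.85 -0.16  1.75 -1.17] el [0.18 0.09 0.5 ] wr [0.61 0.36 0.45] clear -0.054
roll 20 err0.0000 [ 0.54  0.69  0.76 -0.32  1.84 -1.15] el [0.19 0.12 0.48] wr [0.61 0.41 0.43] clear -0.037
roll 30 err0.0000 [ 0.59  0.78  0.67 -0.48  1.94 -1.16] el [0.21 0.14 0.46] wr [0.6  0.45 0.41] clear -0.016
roll 40 err0.0000 [ 0.64  0.88  0.58 -0.64  2.02 -1.18] el [0.22 0.16 0.43] wr [0.6  0.49 0.38] clear 0.009
[... 1501 characters left out ...]
 [0.46 0.61 0.5 ] clear 0.035
bar 40 err0.0000 [ 0.92  0.95  0.28 -0.64  2.36 -1.08] el [0.18 0.23 0.41] wr [0.45 0.65 0.47] clear 0.068
barfront 0 err0.0000 [ 0.51  0.13  1.28 -0.    1.73 -1.12] el [0.04 0.02 0.56] wr [0.46 0.3  0.53] clear -0.056
barfront 10 err0.0000 [ 0.58  0.2   1.21 -0.16  1.81 -1.08] el [0.06 0.04 0.55] wr [0.46 0.35 0.53] clear -0.043
barfront 20 err0.0000 [ 0.65  0.28  1.14 -0.31  1.9  -1.05] el [0.08 0.06 0.55] wr [0.46 0.4  0.51] clear -0.038
barfront 30 err0.0000 [ 0.71  0.37  1.08 -0.45  1.99 -1.05] el [0.1  0.08 0.54] wr [0.46 0.44 0.49] clear -0.026
barfront 40 err0.0000 [ 0.76  0.45  1.02 -0.6   2.08 -1.06] el [0.11 0.11 0.52] wr [0.45 0.48 0.46] clear -0.011
```

```bash
cat > arm.py <<'E'
from ik import *
def cloud(n,d):
    c=cams.get_calibration(n);K=np.array(c["camera_matrix"]);v,u=np.mgrid[:384,:512]
    Q=np.stack([(u-K[0,2])/K[0,0]*d,(v-K[1,2])/K[1,1]*d,d],-1);T=np.linalg.inv(np.array(c["extrinsics"]))
    Q=Q@T[:3,:3].T+T[:3,3];return Q[d>0]
E
python3 - <<'E'
from arm import *
q=L[-1]["joint_pos"];el,wr,_,_=fk(q,P);C=ax(2,q[0])@ax(1,q[1]+q[2])
Q=np.vstack([cloud(n,np.load(n+"_d.npy")) for n in("side","top")])
F=(Q-el)@C   # forearm frame: x down-ish, y left, z along
print("wr in C",((wr-el)@C).round(3))
k=(Q[:,2]>.3)&(abs(F[:,0])<.3)&(abs(F[:,1]-.05)<.25)&(np.hypot(Q[:,0]-.3,Q[:,1]-.09)>.17)
for z0 in np.arange(-.1,.62,.05):
    A=F[k&(abs(F[:,2]-z0)<.025)]
    if len(A)>3: print(round(z0,2),len(A),"x",np.percentile(A[:,0],[1,99]).round(3),"y",np.percentile(A[:,1],[1,99]).round(3))
S=cloud("side",np.load("side_d.npy"));k=(np.hypot(S[:,0]-.3,S[:,1]-.09)<.16)&(S[:,2]>.44)&(S[:,2]<.7)
S=S[k]
for z in np.arange(.47,.66,.02):
    A=S[abs(S[:,2]-z)<.01]
    if len(A): print("shade z",round(z,2),len(A),np.percentile(np.hypot(A[:,0]-.3,A[:,1]-.09),[50,98]).round(3))
E
```

```text
wr in C [0.106 0.037 0.496]
-0.05 156 x [-0.047  0.256] y [0.196 0.211]
0.0 3778 x [-0.063  0.257] y [-0.046  0.218]
0.05 4902 x [-0.056  0.092] y [-0.043  0.215]
0.1 1129 x [-0.031  0.05 ] y [-0.018  0.091]
0.15 1587 x [-0.016  0.06 ] y [-0.017  0.09 ]
0.2 2120 x [-0.001  0.076] y [-0.017  0.091]
0.25 2608 x [0.014 0.09 ] y [-0.017  0.09 ]
0.3 3005 x [0.029 0.103] y [-0.015  0.089]
0.35 3525 x [0.047 0.135] y [-0.023  0.097]
0.4 3652 x [0.061 0.283] y [-0.024  0.097]
0.45 4148 x [0.059 0.287] y [-0.028  0.098]
0.5 4343 x [0.059 0.29 ] y [-0.033  0.107]
0.55 2116 x [0.072 0.297] y [-0.02   0.099]
shade z 0.51 252 [0.131 0.139]
shade z 0.53 990 [0.118 0.13 ]
shade z 0.55 914 [0.102 0.116]
shade z 0.57 837 [0.085 0.102]
shade z 0.59 674 [0.066 0.086]
shade z 0.61 532 [0.044 0.071]
shade z 0.63 278 [0.024 0.05 ]
shade z 0.65 190 [0.023 0.057]
```

```bash
cat >> arm.py <<'E'
def shade_d(q):
    el,wr,_,_=fk(q,P);C=ax(2,q[0])@ax(1,q[1]+q[2]);best=9
    s0=el+C@[0,P[3],0]
    for t in np.linspace(0,1,25):
        x=s0+(wr-s0)*t;rad=.055 if .12<t<.8 else .066
        for rr,z in((.135,.49),(.135,.515),(.12,.535),(.105,.555),(.09,.575),(.07,.595),(.05,.62)):
            h=max(np.hypot(x[0]-.3,x[1]-.09)-rr,0);best=min(best,np.hypot(h,x[2]-z)-rad)
    return best
def Rt2(tx,ty,yaw): return Rt(0,yaw)@R.from_euler('xy',[tx,ty],degrees=True).as_matrix()
def hold(p,tx,ty,yaw,q0,depth=.0187):
    Rm=Rt2(tx,ty,yaw);tcp=np.array(p)+Rm[:,2]*depth;q,e=ik(tcp,Rm,q0);return q,e,tcp
E
python3 - <<'E'
from arm import *
q0=L[-2]["joint_pos"]
for nm,p in dict(roll=(.613,.312,.188),rollhi=(.613,.312,.29),slot_hi=(.464,.35,.29),slot=(.464,.35,.22)).items():
    for ty in(-40,-20,0,20,40):
        o=[]
        for tx in(0,10,20,30,40):
            q,e,_=hold(p,tx,ty,3.5,q0);o.append("%.3f%s"%(shade_d(q),"" if e<1e-3 else "!"))
        wr=fk(hold(p,0,ty,3.5,q0)[0],P)[1]
        print(nm,"ty",ty,wr.round(2),o)
E
```

```text
roll ty -40 [0.45 0.3  0.39] ['-0.053', '-0.053', '-0.040', '-0.028', '-0.023']
roll ty -20 [0.52 0.31 0.43] ['-0.055', '-0.054', '-0.053', '-0.044', '-0.039']
roll ty 0 [0.61 0.31 0.45] ['-0.057', '-0.064', '-0.056', '-0.038', '-0.015']
roll ty 20 [0.7  0.32 0.43] ['-0.019', '0.000', '0.021', '0.043', '0.066']
roll ty 40 [0.78 0.32 0.39] ['0.130!', '0.133!', '0.140!', '0.146!', '0.156!']
rollhi ty -40 [0.45 0.3  0.49] ['-0.054', '-0.052', '-0.041', '-0.029', '-0.019']
rollhi ty -20 [0.52 0.31 0.54] ['-0.050', '-0.054', '-0.045', '-0.045', '-0.041']
rollhi ty 0 [0.61 0.31 0.55] ['-0.064', '-0.057', '-0.061', '-0.042', '-0.020']
rollhi ty 20 [0.7  0.32 0.54] ['-0.029', '0.001', '0.058', '0.074!', '0.093!']
rollhi ty 40 [0.75 0.31 0.49] ['0.071!', '0.076!', '0.085!', '0.097!', '0.112!']
slot_hi ty -40 [0.3  0.34 0.49] ['-0.008', '0.010', '0.024', '0.032', '0.037']
slot_hi ty -20 [0.37 0.34 0.54] ['-0.020', '-0.007', '0.003', '0.012', '0.018']
slot_hi ty 0 [0.46 0.35 0.55] ['-0.037', '-0.026', '-0.020', '-0.012', '-0.005']
slot_hi ty 20 [0.55 0.36 0.54] ['-0.050', '-0.052', '-0.044', '-0.040', '-0.026']
slot_hi ty 40 [0.63 0.36 0.49] ['-0.060', '-0.045', '-0.029', '-0.014', '0.001']
slot ty -40 [0.3  0.34 0.42] ['-0.005', '0.011', '0.023', '0.032', '0.037']
slot ty -20 [0.37 0.34 0.47] ['-0.036', '-0.017', '-0.002', '0.010', '0.019']
slot ty 0 [0.46 0.35 0.48] ['-0.054', '-0.043', '-0.027', '-0.011', '-0.006']
slot ty 20 [0.55 0.36 0.47] ['-0.055', '-0.049', '-0.048', '-0.039', '-0.022']
slot ty 40 [0.63 0.36 0.42] ['-0.057', '-0.041', '-0.026', '-0.010', '0.005']
```

```bash
cat >> h.py <<'E'
def ray_z(name,u,v,z,cal=None):
    c=cal or cams.get_calibration(name);K=np.array(c["camera_matrix"]);T=np.linalg.inv(np.array(c["extrinsics"]))
    a=np.array([(u-K[0,2])/K[0,0],(v-K[1,2])/K[1,1]])
    if name=="wrist":
        t=np.linalg.norm(a);d=np.append(a/t*np.sin(t),np.cos(t))
    else: d=np.append(a,1)
    d=T[:3,:3]@d;return T[:3,3]+d*(z-T[2,3])/d[2]
E
python3 - <<'E'
from h import *
for x,y in((300,283),(292,400)): print("nose",ray_z("top",80+x/4,80+y/4,.235).round(4))
for nm,(x,y) in dict(f1=(443,280),f2=(437,445),b1=(245,275)).items(): print(nm,ray_z("top",80+x/4,80+y/4,.178).round(4))
c=cams.get_calibration("wrist");im,d=cams.camera("wrist");np.save("w1.npy",im);np.save("w1d.npy",d)
print(np.linalg.inv(np.array(c["extrinsics"]))[:3].round(3).tolist(),np.array(c["camera_matrix"])[0,0])
for q in("roll_center","end_a","dispenser","seat","keeper_bar"):
    print(q,[(round(m["score"],2),w("wrist",m["position"]).round(3).tolist()) for m in models.mark_of("wrist",q)[:3]])
cv2.imwrite("pics/w1.png",cv2.resize(im,(800,600))[:,:,::-1])
E
```

```text
nose [0.4967 0.34   0.235 ]
nose [0.423  0.3399 0.235 ]
f1 [0.5177 0.262  0.178 ]
f2 [0.4084 0.2603 0.178 ]
b1 [0.5184 0.3906 0.178 ]
[[-0.059, 0.942, 0.332, 0.19], [0.957, 0.147, -0.249, 0.55], [-0.283, 0.303, -0.91, 0.441]] 297.3186396354542
roll_center [(0.7, [0.169, 0.328, 0.013]), (0.42, [0.615, 0.313, 0.179])]
end_a [(0.94, [0.133, 0.332, 0.015]), (0.93, [0.203, 0.331, 0.015])]
dispenser [(0.56, [0.458, 0.352, 0.156])]
seat [(0.6, [0.462, 0.362, 0.217])]
keeper_bar []
```

View pics/w1.png

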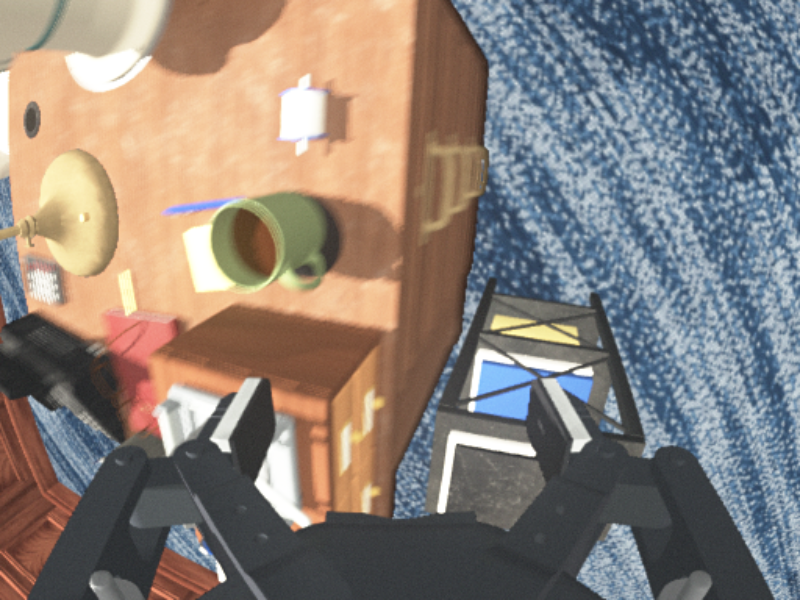

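Run:
```python
from arm import *
q0=L[-2]["joint_pos"]
for nm,p,d,tys in(("roll",(.613,.312,.188),.013,(15,20,25,30)),("roll+8cm",(.613,.312,.268),.013,(15,20,25,30)),("slot",(.463,.341,.22),.013,(-20,-25,-30,-35)),("slothi",(.463,.341,.27),.013,(-20,-25,-30,-35))):
    for ty in tys:
        o=[]
        for tx in(0,5,10,15,20,25,30):
            q,e,_=hold(p,tx,ty,3 if nm[0]=='r' else 1,q0,d);o.append("%.3f%s"%(shade_d(q),"" if e<1e-3 else "!"))
        print(nm,"ty",ty,o,q.round(2))
```

```text
roll ty 15 ['-0.038', '-0.030', '-0.020', '-0.011', '-0.000', '0.011', '0.022'] [ 0.55  0.99  0.35 -0.44  2.23 -1.34]
roll ty 20 ['-0.017', '-0.008', '0.002', '0.013', '0.025', '0.037', '0.050'] [ 0.54  1.09  0.2  -0.44  2.35 -1.41]
roll ty 25 ['0.007', '0.018', '0.031', '0.044', '0.059', '0.075', '0.093'] [ 0.53  1.23 -0.02 -0.47  2.49 -1.51]
roll ty 30 ['0.036', '0.052', '0.070', '0.095', '0.124!', '0.130!', '0.134!'] [ 0.52  1.36 -0.21 -0.53  2.61 -1.63]
roll+8cm ty 15 ['-0.046', '-0.038', '-0.026', '-0.014', '0.001', '0.017', '0.034'] [ 0.55  1.05  0.09 -0.52  2.41 -1.47]
roll+8cm ty 20 ['-0.026', '-0.013', '0.001', '0.020', '0.042', '0.075', '0.084!'] [ 0.54  1.24 -0.21 -0.6   2.57 -1.62]
roll+8cm ty 25 ['0.005', '0.024', '0.062', '0.067!', '0.073!', '0.080!', '0.088!'] [ 0.53  1.25 -0.21 -0.6   2.62 -1.67]
roll+8cm ty 30 ['0.063!', '0.065!', '0.069!', '0.074!', '0.080!', '0.086!', '0.094!'] [ 0.52  1.27 -0.21 -0.61  2.67 -1.72]
slot ty -20 ['-0.037', '-0.028', '-0.019', '-0.011', '-0.003', '0.003', '0.009'] [ 0.83  0.32  1.25 -0.6   1.74 -0.71]
slot ty -25 ['-0.029', '-0.019', '-0.011', '-0.003', '0.004', '0.010', '0.015'] [ 0.85  0.29  1.3  -0.66  1.68 -0.65]
slot ty -30 ['-0.023', '-0.012', '-0.003', '0.005', '0.011', '0.016', '0.021'] [ 0.88  0.27  1.35 -0.72  1.64 -0.58]
slot ty -35 ['-0.014', '-0.005', '0.004', '0.011', '0.017', '0.022', '0.026'] [ 0.9   0.25  1.39 -0.78  1.59 -0.5 ]
slothi ty -20 ['-0.028', '-0.020', '-0.012', '-0.006', '-0.000', '0.005', '0.009'] [ 0.83  0.29  1.18 -0.61  1.81 -0.77]
slothi ty -25 ['-0.026', '-0.016', '-0.008', '-0.001', '0.005', '0.011', '0.015'] [ 0.85  0.26  1.23 -0.67  1.76 -0.71]
slothi ty -30 ['-0.022', '-0.011', '-0.003', '0.005', '0.011', '0.016', '0.020'] [ 0.88  0.24  1.28 -0.72  1.71 -0.64]
slothi ty -35 ['-0.014', '-0.004', '0.004', '0.011', '0.017', '0.022', '0.026'] [ 0.9   0.21  1.33 -0.78  1.66 -0.57]
```

```bash
cat > body.py <<'E'
from arm import *
def body(ty,tx,flip,depth=.013):
    # frame: origin spindle axis centre when home, world-like axes (x along spindle, y back, z up)
    Rm=(ax(2,np.pi) if flip else np.eye(3))@Rt2(tx*(-1 if flip else 1),ty,0)
    g=np.stack(np.meshgrid(np.linspace(-.04,.04,9),np.linspace(-.0425,.0425,9),np.linspace(0,-.06,4)),-1).reshape(-1,3)
    B=(g+[0,0,depth-.0727])@Rm.T
    g=np.stack(np.meshgrid(np.linspace(-.013,.013,5),[-.045,-.035,.035,.045],np.linspace(depth,-.06,8)),-1).reshape(-1,3)
    F=(g)@Rm.T
    out=[]
    for Q in(B,F):
        a=np.array([[s*.047,.034+t*.073,.008+t*.026] for s in(-1,1) for t in np.linspace(0,1,20)]+[[u,.107,.034] for u in np.linspace(-.047,.047,15)])
        dk=np.linalg.norm(Q[:,None]-a,axis=-1).min()-.004
        lo=np.array([.035,-.026,-.042]);hi=np.array([.053,.026,.03])
        m=Q*[1,1,1];m[:,0]=abs(m[:,0]);dc=np.linalg.norm(np.maximum(np.maximum(lo-m,m-hi),0),axis=1).min()
        out.append((round(dk,3),round(dc,3),Q[:,2].min().round(3)))
    return out
if __name__=="__main__":
    for ty in(20,25,30):
        for tx in(15,20,25,30,35): print(ty,tx,"body(keeper,cheek,minz),fingers",body(ty,tx,1))
    q0=L[-2]["joint_pos"]
    for ty in(20,22,25):
        for tx in(10,15,20):
            for z in(.188,.22,.25): 
                q,e,t=hold((.613,.312,z),tx,ty,3,q0,.013);print("roll",ty,tx,z,q.round(2),"clr %.3f e %.4f"%(shade_d(q),e),t.round(3))
    print("roll floor",[(ty,tx,[b[2] for b in body(ty,tx,0)]) for ty in(20,25) for tx in(10,15,20)])
E
python3 body.py
```

```text
20 15 body(keeper,cheek,minz),fingers [(np.float64(0.011), np.float64(0.009), np.float64(0.03)), (np.float64(0.022), np.float64(0.01), np.float64(-0.027))]
20 20 body(keeper,cheek,minz),fingers [(np.float64(0.005), np.float64(0.008), np.float64(0.025)), (np.float64(0.021), np.float64(0.01), np.float64(-0.03))]
20 25 body(keeper,cheek,minz),fingers [(np.float64(-0.001), np.float64(0.008), np.float64(0.02)), (np.float64(0.02), np.float64(0.01), np.float64(-0.033))]
20 30 body(keeper,cheek,minz),fingers [(np.float64(0.001), np.float64(0.007), np.float64(0.015)), (np.float64(0.021), np.float64(0.01), np.float64(-0.036))]
20 35 body(keeper,cheek,minz),fingers [(np.float64(-0.001), np.float64(0.009), np.float64(0.009)), (np.float64(0.021), np.float64(0.01), np.float64(-0.039))]
25 15 body(keeper,cheek,minz),fingers [(np.float64(0.009), np.float64(0.007), np.float64(0.025)), (np.float64(0.019), np.float64(0.008), np.float64(-0.027))]
25 20 body(keeper,cheek,minz),fingers [(np.float64(0.004), np.float64(0.007), np.float64(0.021)), (np.float64(0.018), np.float64(0.007), np.float64(-0.031))]
2
[... 3393 characters left out ...]
0.308 0.209]
roll 25 15 0.25 [ 0.45  1.24 -0.21 -0.16  2.6  -1.35] clr 0.077 e 0.0004 [0.608 0.308 0.239]
roll 25 20 0.188 [ 0.48  1.12  0.13 -0.23  2.41 -1.35] clr 0.059 e 0.0000 [0.608 0.307 0.177]
roll 25 20 0.22 [ 0.48  1.17 -0.02 -0.25  2.51 -1.39] clr 0.071 e 0.0000 [0.608 0.307 0.209]
roll 25 20 0.25 [ 0.47  1.25 -0.21 -0.3   2.61 -1.45] clr 0.083 e 0.0036 [0.608 0.307 0.239]
roll floor [(20, 10, [np.float64(0.035), np.float64(-0.024)]), (20, 15, [np.float64(0.03), np.float64(-0.027)]), (20, 20, [np.float64(0.025), np.float64(-0.03)]), (25, 10, [np.float64(0.03), np.float64(-0.024)]), (25, 15, [np.float64(0.025), np.float64(-0.027)]), (25, 20, [np.float64(0.021), np.float64(-0.031)])]
```

```bash
cat > plan.py <<'E'
from arm import *
def Rf(tx,ty,yaw,flip): return (ax(2,np.pi) if flip else np.eye(3))@Rt2(-tx if flip else tx,ty,yaw) if flip else Rt2(tx,ty,yaw)
def plan(wps,start=None):
    """wps: (tcp, tx, ty, yaw, flip)"""
    s=r.read_state();p,M=start or (s["tcp_pos"],s["eef_rot"]);q=s["joint_pos"]
    for w_ in wps:
        tp=np.array(w_[0]);Rm=w_[1] if len(w_)==2 else Rf(*w_[1:])
        tot=R.from_matrix(M.T@Rm).as_rotvec();n=max(1,int(np.ceil(max(abs(M.T@(tp-p)).max()/.0795,np.linalg.norm(tot)/1.0))))
        p0,M0=p,M
        for i in range(1,n+1):
            a=p0+(tp-p0)*i/n;B=M0@R.from_rotvec(tot*i/n).as_matrix()
            off=M.T@(a-p)/.08;tw=R.from_matrix(M.T@B).as_rotvec()/np.pi
            rows=int(np.ceil(max(np.linalg.norm(a-p)/.05,np.linalg.norm(tw)*180/8.59)))+1
            q,e=ik(a,B,q)
            print("off",off.round(3).tolist(),"tw",tw.round(4).tolist(),"rows",rows,"| tcp",a.round(3),"q",q.round(2),"clr %.3f e%.4f"%(shade_d(q),e))
            p,M=a,B
def tcp_for(axis,tx,ty,yaw,flip,depth): return np.array(axis)+Rf(tx,ty,yaw,flip)[:,2]*depth
E
python3 - <<'E'
from plan import *
C=tcp_for((.614,.312,.243),12,22,3.3,0,.011)
plan([((.43,.50,.33),15,0,3.3,0),((.57,.40,.295),15,12,3.3,0),(C,12,22,3.3,0)])
E
```

```text
off [-0.977, -0.195, -0.108] tw [-0.0029, 0.0004, 0.0007] rows 3 | tcp [0.351 0.508 0.317] q [ 0.98  0.52  0.69 -0.19  2.14 -0.74] clr 0.036 e0.0000
off [-0.977, -0.192, -0.111] tw [-0.0029, 0.0004, 0.0007] rows 3 | tcp [0.43 0.5  0.33] q [ 0.88  0.67  0.46 -0.22  2.2  -0.86] clr 0.010 e0.0000
off [-0.838, -0.595, 0.386] tw [-0.0, 0.0322, -0.0086] rows 3 | tcp [0.5   0.45  0.312] q [ 0.74  0.78  0.33 -0.18  2.27 -1.01] clr -0.023 e0.0000
off [-0.856, -0.618, 0.3] tw [-0.0, 0.0322, -0.0086] rows 3 | tcp [0.57  0.4   0.295] q [ 0.61  1.06 -0.07 -0.18  2.45 -1.17] clr 0.028 e0.0000
off [-0.587, -0.946, 0.944] tw [-0.0166, 0.054, -0.013] rows 4 | tcp [0.61  0.309 0.233] q [ 0.44  1.03  0.13 -0.09  2.41 -1.28] clr 0.023 e0.0000
```

```bash
cat > best.py <<'E'
from plan import *
def best(p,yaw,flip,q0,txs=range(0,61,10),tys=range(-30,31,10)):
    o=[]
    for tx in txs:
        for ty in tys:
            q,e=ik(np.array(p),Rf(tx,ty,yaw,flip),q0)
            if e<1e-3 and q[2]>.16 and q[4]<2.65 and abs(q[5])<2.85: o.append((round(shade_d(q),3),tx,ty,round(q[2],2)))
    return sorted(o)[::-1][:5]
E
python3 - <<'E'
from best import *
q0=L[-2]["joint_pos"]
for p in((.43,.5,.33),(.47,.46,.31),(.5,.45,.3),(.54,.42,.28),(.57,.40,.26),(.59,.36,.25)): print(p,best(p,3.3,0,q0))
E
```

```text
(0.43, 0.5, 0.33) [(np.float64(0.081), 50, -30, np.float64(0.34)), (np.float64(0.062), 40, -30, np.float64(0.53)), (np.float64(0.061), 10, -30, np.float64(1.01)), (np.float64(0.06), 40, -20, np.float64(0.37)), (np.float64(0.058), 30, -30, np.float64(0.7))]
(0.47, 0.46, 0.31) [(np.float64(0.089), 60, -20, np.float64(0.2)), (np.float64(0.077), 60, -30, np.float64(0.35)), (np.float64(0.07), 50, -10, np.float64(0.19)), (np.float64(0.055), 50, -20, np.float64(0.38)), (np.float64(0.052), 50, -30, np.float64(0.52))]
(0.5, 0.45, 0.3) [(np.float64(0.075), 60, -30, np.float64(0.32)), (np.float64(0.052), 50, -20, np.float64(0.35)), (np.float64(0.046), 50, -30, np.float64(0.5)), (np.float64(0.034), 40, -10, np.float64(0.32)), (np.float64(0.033), 40, -30, np.float64(0.66))]
(0.54, 0.42, 0.28) [(np.float64(0.074), 60, -20, np.float64(0.24)), (np.float64(0.058), 60, -30, np.float64(0.39)), (np.float64(0.056), 50, -10, np.float64(0.22)), (np.float64(0.035), 50, -20, np.float64(0.41)), (np.float64(0.029), 50, -30, np.float64(0.56))]
(0.57, 0.4, 0.26) [(np.float64(0.068), 60, -20, np.float64(0.27)), (np.float64(0.051), 60, -30, np.float64(0.41)), (np.float64(0.051), 50, -10, np.float64(0.24)), (np.float64(0.028), 50, -20, np.float64(0.44)), (np.float64(0.02), 50, -30, np.float64(0.59))]
(0.59, 0.36, 0.25) [(np.float64(0.056), 60, -10, np.float64(0.28)), (np.float64(0.053), 50, 0, np.float64(0.19)), (np.float64(0.035), 60, -20, np.float64(0.44)), (np.float64(0.024), 60, -30, np.float64(0.56)), (np.float64(0.019), 50, -10, np.float64(0.41))]
```

Run:
```python
from best import *
C=tcp_for((.614,.312,.243),12,22,3.3,0,.011)
plan([((.36,.51,.33),30,-10,3.3,0),((.43,.5,.33),40,-10,3.3,0),((.5,.45,.30),40,-10,3.3,0),((.565,.40,.27),43,-5,3.3,0),((.60,.35,.25),36,8,3.3,0),(np.add(C,(0,.012,.005)),23,18,3.3,0),(C,14,21,3.3,0)])
```

```text
off [-0.544, -0.109, -0.133] tw [0.0387, -0.0252, 0.0116] rows 2 | tcp [0.316 0.513 0.317] q [ 1.08  0.53  0.7  -0.34  2.19 -0.68] clr 0.059 e0.0000
off [-0.556, -0.102, -0.077] tw [0.0387, -0.0252, 0.0116] rows 2 | tcp [0.36 0.51 0.33] q [ 1.07  0.66  0.53 -0.53  2.26 -0.79] clr 0.057 e0.0000
off [-0.853, -0.076, 0.218] tw [0.0556, -0.0, -0.0] rows 3 | tcp [0.43 0.5  0.33] q [ 1.01  0.95  0.16 -0.79  2.4  -1.06] clr 0.071 e0.0000
off [-0.76, -0.186, 0.828] tw [0.0, 0.0, -0.0] rows 3 | tcp [0.5  0.45 0.3 ] q [ 0.9   0.88  0.32 -0.75  2.26 -1.07] clr 0.034 e0.0000
off [-0.698, -0.19, 0.817] tw [0.0167, 0.0208, -0.0184] rows 3 | tcp [0.565 0.4   0.27 ] q [ 0.79  0.98  0.23 -0.79  2.26 -1.22] clr 0.035 e0.0000
off [-0.377, -0.281, 0.65] tw [-0.0387, 0.0558, -0.046] rows 3 | tcp [0.6  0.35 0.25] q [ 0.65  1.07  0.09 -0.64  2.35 -1.4 ] clr 0.042 e0.0000
off [-0.125, -0.215, 0.321] tw [-0.072, 0.0485, -0.0274] rows 3 | tcp [0.61  0.321 0.238] q [ 0.52  1.11  0.01 -0.35  2.45 -1.4 ] clr 0.049 e0.0000
off [-0.011, -0.114, 0.116] tw [-0.05, 0.0158, -0.0053] rows 3 | tcp [0.61  0.309 0.233] q [ 0.45  1.03  0.14 -0.13  2.4  -1.3 ] clr 0.022 e0.0000
```

Run:
```python
from best import *
C=tcp_for((.614,.312,.243),12,22,3.3,0,.011)
plan([((.36,.51,.33),30,-10,3.3,0),((.43,.5,.325),37,-12,3.3,0),((.5,.45,.30),40,-10,3.3,0),((.565,.40,.27),41,-6,3.3,0),((.60,.35,.245),34,4,3.3,0),(np.add(C,(0,.012,.002)),20,15,3.3,0),(C,13,21,3.3,0)])
```

```text
off [-0.544, -0.109, -0.133] tw [0.0387, -0.0252, 0.0116] rows 2 | tcp [0.316 0.513 0.317] q [ 1.08  0.53  0.7  -0.34  2.19 -0.68] clr 0.059 e0.0000
off [-0.556, -0.102, -0.077] tw [0.0387, -0.0252, 0.0116] rows 2 | tcp [0.36 0.51 0.33] q [ 1.07  0.66  0.53 -0.53  2.26 -0.79] clr 0.057 e0.0000
off [-0.842, -0.046, 0.271] tw [0.0389, -0.0093, 0.0061] rows 3 | tcp [0.43  0.5   0.325] q [ 1.01  0.85  0.29 -0.72  2.32 -0.96] clr 0.056 e0.0000
off [-0.754, -0.25, 0.789] tw [0.0167, 0.0087, -0.0069] rows 3 | tcp [0.5  0.45 0.3 ] q [ 0.9   0.88  0.32 -0.75  2.26 -1.07] clr 0.034 e0.0000
off [-0.698, -0.19, 0.817] tw [0.0056, 0.0169, -0.0144] rows 3 | tcp [0.565 0.4   0.27 ] q [ 0.78  0.94  0.29 -0.75  2.22 -1.18] clr 0.023 e0.0000
off [-0.366, -0.259, 0.692] tw [-0.0388, 0.0441, -0.0338] rows 3 | tcp [0.6   0.35  0.245] q [ 0.65  0.95  0.28 -0.58  2.23 -1.29] clr 0.008 e0.0000
off [-0.114, -0.236, 0.3] tw [-0.0775, 0.0546, -0.0278] rows 4 | tcp [0.61  0.321 0.235] q [ 0.51  0.98  0.21 -0.28  2.32 -1.31] clr 0.012 e0.0000
off [0.002, -0.132, 0.076] tw [-0.0389, 0.032, -0.0095] rows 3 | tcp [0.61  0.309 0.233] q [ 0.45  1.02  0.15 -0.11  2.39 -1.29] clr 0.019 e0.0000
```

Call:
{"api": "carry_out", "payload": {
  "deltas": [
    {"offset": [-0.54,-0.11,-0.13],"twist": [0.039,-0.025,0.012],"gripper": -0.46},
    {"offset": [-0.54,-0.11,-0.13],"twist": [0.039,-0.025,0.012],"gripper": -0.46}
  ]
}}

```text
t: 1.8
tcp_pos: [0.3179, 0.5125, 0.3149]
eef_rot: [[-0.995, -0.013, 0.102], [-0.052, 0.918, -0.393], [-0.089, -0.396, -0.914]]
ft_force: [-0.1, 1.2, -0.9]
opening: 0.73
grasp_force: 0.0
```

Call:
{"api": "carry_out", "payload": {
  "deltas": [
    {"offset": [-0.56,-0.1,-0.08],"twist": [0.039,-0.025,0.012],"gripper": -0.46},
    {"offset": [-0.56,-0.1,-0.08],"twist": [0.039,-0.025,0.012],"gripper": -0.46}
  ]
}}

```text
t: 2.0
tcp_pos: [0.3622, 0.5103, 0.3257]
eef_rot: [[-0.983, 0.04, 0.177], [-0.054, 0.865, -0.5], [-0.173, -0.501, -0.848]]
ft_force: [-0.5, 0.4, -1.5]
opening: 0.732
grasp_force: 0.0
```

Call:
{"api": "carry_out", "payload": {
  "deltas": [
    {"offset": [-0.84,-0.05,0.27],"twist": [0.039,-0.009,0.006],"gripper": -0.46},
    {"offset": [-0.84,-0.05,0.27],"twist": [0.039,-0.009,0.006],"gripper": -0.46},
    {"offset": [-0.84,-0.05,0.27],"twist": [0.039,-0.009,0.006],"gripper": -0.46}
  ]
}}

```text
t: 2.3
tcp_pos: [0.4319, 0.4988, 0.3232]
eef_rot: [[-0.977, 0.081, 0.196], [-0.052, 0.802, -0.594], [-0.205, -0.591, -0.78]]
ft_force: [-0.3, -0.8, 0.8]
opening: 0.735
grasp_force: 0.0
```

Call:
{"api": "carry_out", "payload": {
  "deltas": [
    {"offset": [-0.75,-0.25,0.79],"twist": [0.017,0.009,-0.007],"gripper": -0.46},
    {"offset": [-0.75,-0.25,0.79],"twist": [0.017,0.009,-0.007],"gripper": -0.46},
    {"offset": [-0.75,-0.25,0.79],"twist": [0.017,0.009,-0.007],"gripper": -0.46}
  ]
}}

```text
t: 2.6
tcp_pos: [0.5019, 0.4461, 0.3]
eef_rot: [[-0.984, 0.072, 0.164], [-0.049, 0.769, -0.637], [-0.172, -0.635, -0.753]]
ft_force: [-0.0, -0.5, -0.1]
opening: 0.728
grasp_force: 0.0
```

Call:
{"api": "carry_out", "payload": {
  "deltas": [
    {"offset": [-0.7,-0.19,0.82],"twist": [0.006,0.017,-0.014],"gripper": -0.46},
    {"offset": [-0.7,-0.19,0.82],"twist": [0.006,0.017,-0.014],"gripper": -0.46},
    {"offset": [-0.7,-0.19,0.82],"twist": [0.006,0.017,-0.014],"gripper": -0.46},
    {"offset": [-0.7,-0.19,0.82],"twist": [0.006,0.017,-0.014],"gripper": -0.46}
  ]
}}

```text
t: 3.0
tcp_pos: [0.5637, 0.3989, 0.2718]
eef_rot: [[-0.993, 0.029, 0.113], [-0.052, 0.756, -0.653], [-0.105, -0.654, -0.749]]
ft_force: [-0.4, 0.7, -0.1]
opening: 0.728
grasp_force: 0.0
```

```bash
python3 log.py
python3 - <<'E'
from best import *
print(abs(s.fun).max(), P.round(4))
c=cams.get_calibration("wrist");im,d=cams.camera("wrist");np.save("w2.npy",im)
for q in("roll_center","end_a","dispenser","seat","keeper_bar"):
    print(q,[(round(m["score"],2),w("wrist",m["position"]).round(3).tolist()) for m in models.mark_of("wrist",q)[:3]])
cv2.imwrite("pics/w2.png",cv2.resize(im,(800,600))[:,:,::-1])
print(r.read_state()["ft_force"],r.read_state()["opening"])
C=tcp_for((.614,.312,.243),12,22,3.3,0,.011)
plan([((.60,.35,.245),35,6,3.3,0),(np.add(C,(0,.012,.002)),20,17,3.3,0),(C,12,22,3.3,0)])
E
```

```text
[ 0.783  0.937  0.292 -0.754  2.226 -1.179] [0.5637 0.3989 0.2718]
1.956120086729629e-06 [0.2066 0.3529 0.4962 0.0369 0.2803 0.1065]
roll_center [(0.94, [0.613, 0.315, 0.187])]
end_a [(0.9, [0.665, 0.313, 0.189]), (0.73, [0.564, 0.312, 0.19])]
dispenser [(0.77, [0.464, 0.348, 0.158]), (0.2, [0.461, 0.366, 0.217])]
seat [(0.62, [0.467, 0.362, 0.219])]
keeper_bar [(0.77, [0.468, 0.449, 0.259])]
[-0.55743491 -0.79790601  0.22955666] 0.7285651268224558
off [-0.383, -0.252, 0.691] tw [-0.0348, 0.0516, -0.0418] rows 3 | tcp [0.6   0.35  0.245] q [ 0.65  1.    0.2  -0.6   2.28 -1.33] clr 0.023 e0.0000
off [-0.118, -0.233, 0.301] tw [-0.0831, 0.0544, -0.0283] rows 4 | tcp [0.61  0.321 0.235] q [ 0.51  1.03  0.13 -0.27  2.37 -1.33] clr 0.026 e0.0000
off [0.001, -0.132, 0.076] tw [-0.0444, 0.0267, -0.0077] rows 3 | tcp [0.61  0.309 0.233] q [ 0.44  1.03  0.13 -0.09  2.41 -1.28] clr 0.023 e0.0000
```

View pics/w2.png

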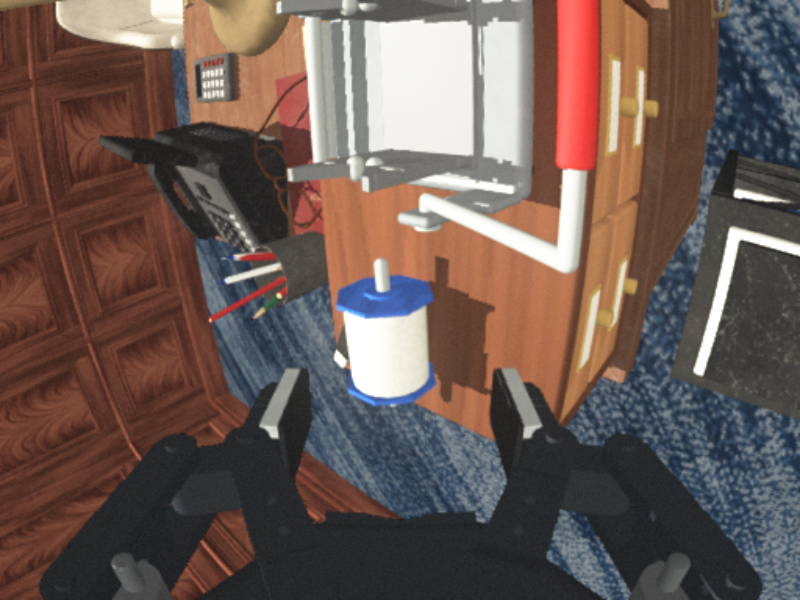

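Wrist view: fresh roll at (390,330), its near spindle end at (382,270), keeper bar at (578,80), and clip noses of one cheek at about (364,165). The kinematic fit holds, so I'll go above the roll.

Run:
```python
from plan import *
for x,y in((355,168),(373,162)): print(ray_z("wrist",x*.64,y*.64,.233).round(4))
C=tcp_for((.614,.313,.243),12,22,2.5,0,.011);D=tcp_for((.614,.313,.189),12,22,2.5,0,.011)
plan([((.60,.35,.245),35,6,2.5,0),(np.add(C,(0,.012,.002)),20,17,2.5,0),(C,12,22,2.5,0),(D,12,22,2.5,0)])
```

```text
[0.4988 0.345  0.233 ]
[0.4954 0.3559 0.233 ]
off [-0.383, -0.252, 0.691] tw [-0.0348, 0.0544, -0.0383] rows 3 | tcp [0.6   0.35  0.245] q [ 0.65  1.01  0.19 -0.6   2.3  -1.33] clr 0.026 e0.0000
off [-0.123, -0.221, 0.292] tw [-0.0831, 0.0544, -0.0283] rows 4 | tcp [0.61  0.323 0.235] q [ 0.51  1.04  0.12 -0.27  2.38 -1.32] clr 0.029 e0.0000
off [-0.001, -0.132, 0.076] tw [-0.0444, 0.0267, -0.0077] rows 3 | tcp [0.61  0.311 0.233] q [ 0.44  1.04  0.12 -0.08  2.41 -1.26] clr 0.025 e0.0000
off [-0.253, 0.13, 0.612] tw [-0.0, 0.0, -0.0] rows 3 | tcp [0.61  0.311 0.179] q [ 0.44  0.99  0.3  -0.07  2.28 -1.25] clr 0.021 e0.0000
```

Run:
```python
from plan import *
C=tcp_for((.614,.313,.241),12,20,2.5,0,.011);D=tcp_for((.614,.313,.189),12,21.5,2.5,0,.011)
plan([((.60,.35,.245),35,5,2.5,0),(np.add(C,(0,.012,.002)),20,15,2.5,0),(C,12,20,2.5,0),(D,12,21.5,2.5,0)])
```

```text
off [-0.383, -0.252, 0.691] tw [-0.0348, 0.05, -0.0349] rows 3 | tcp [0.6   0.35  0.245] q [ 0.65  0.99  0.22 -0.6   2.27 -1.31] clr 0.020 e0.0000
off [-0.128, -0.205, 0.315] tw [-0.0831, 0.0494, -0.0257] rows 4 | tcp [0.61  0.323 0.233] q [ 0.51  0.98  0.2  -0.27  2.32 -1.3 ] clr 0.015 e0.0000
off [-0.0, -0.132, 0.076] tw [-0.0444, 0.0267, -0.0077] rows 3 | tcp [0.61  0.311 0.231] q [ 0.44  0.98  0.21 -0.09  2.35 -1.26] clr 0.010 e0.0000
off [-0.219, 0.127, 0.597] tw [0.0, 0.0082, -0.0017] rows 3 | tcp [0.61  0.311 0.179] q [ 0.44  0.98  0.32 -0.07  2.27 -1.25] clr 0.018 e0.0000
```

Call:
{"api": "carry_out", "payload": {
  "deltas": [
    {"offset": [-0.38,-0.25,0.69],"twist": [-0.035,0.05,-0.035],"gripper": -0.46},
    {"offset": [-0.38,-0.25,0.69],"twist": [-0.035,0.05,-0.035],"gripper": -0.46},
    {"offset": [-0.38,-0.25,0.69],"twist": [-0.035,0.05,-0.035],"gripper": -0.46}
  ]
}}

```text
t: 3.6
tcp_pos: [0.6027, 0.3456, 0.2429]
eef_rot: [[-0.995, -0.082, -0.053], [-0.037, 0.816, -0.577], [0.09, -0.572, -0.815]]
ft_force: [0.2, 0.0, -0.2]
opening: 0.732
grasp_force: 0.0
```

Call:
{"api": "carry_out", "payload": {
  "deltas": [
    {"offset": [-0.13,-0.2,0.31],"twist": [-0.083,0.049,-0.026],"gripper": -0.46},
    {"offset": [-0.13,-0.2,0.31],"twist": [-0.083,0.049,-0.026],"gripper": -0.46},
    {"offset": [-0.13,-0.2,0.31],"twist": [-0.083,0.049,-0.026],"gripper": -0.46},
    {"offset": [-0.13,-0.2,0.31],"twist": [-0.083,0.049,-0.026],"gripper": -0.46}
  ]
}}

```text
t: 4.0
tcp_pos: [0.6111, 0.3223, 0.2326]
eef_rot: [[-0.966, -0.129, -0.226], [-0.042, 0.934, -0.354], [0.257, -0.333, -0.907]]
ft_force: [0.1, 0.1, -1.0]
opening: 0.726
grasp_force: 0.0
```

Call:
{"api": "carry_out", "payload": {
  "deltas": [
    {"offset": [0,-0.13,0.08],"twist": [-0.044,0.027,-0.008],"gripper": -0.46},
    {"offset": [0,-0.13,0.08],"twist": [-0.044,0.027,-0.008],"gripper": -0.46},
    {"offset": [0,-0.13,0.08],"twist": [-0.044,0.027,-0.008],"gripper": -0.46},
    {"offset": [0,-0.13,0.08],"twist": [-0.044,0.027,-0.008],"gripper": -0.46}
  ]
}}

```text
t: 4.4
tcp_pos: [0.6102, 0.3117, 0.2295]
eef_rot: [[-0.939, -0.118, -0.324], [-0.043, 0.973, -0.227], [0.342, -0.199, -0.918]]
ft_force: [-0.2, -0.3, -0.4]
opening: 0.73
grasp_force: 0.0
```

```bash
python3 log.py
python3 - <<'E'
from plan import *
im,d=cams.camera("wrist");np.save("w3.npy",im)
for q in("roll_center","end_a"):
    print(q,[(round(m["score"],2),w("wrist",m["position"]).round(3).tolist()) for m in models.mark_of("wrist",q)[:3]])
cv2.imwrite("pics/w3.png",cv2.resize(im[150:384,100:412],(800,600))[:,:,::-1])
print(r.read_state()["ft_force"])
D=tcp_for((.614,.313,.189),12,21.5,2.5,0,.011);plan([(D,12,21.5,2.5,0)])
E
```

```text
[ 0.445  0.986  0.205 -0.092  2.351 -1.261] [0.6102 0.3117 0.2295]
roll_center []
end_a [(0.83, [0.564, 0.31, 0.19]), (0.71, [0.669, 0.312, 0.188])]
[ 0.00586634 -0.09898224  0.87971776]
off [-0.215, 0.115, 0.583] tw [-0.0013, 0.008, -0.001] rows 3 | tcp [0.61  0.311 0.179] q [ 0.44  0.98  0.32 -0.07  2.27 -1.25] clr 0.018 e0.0000
```

View pics/w3.png

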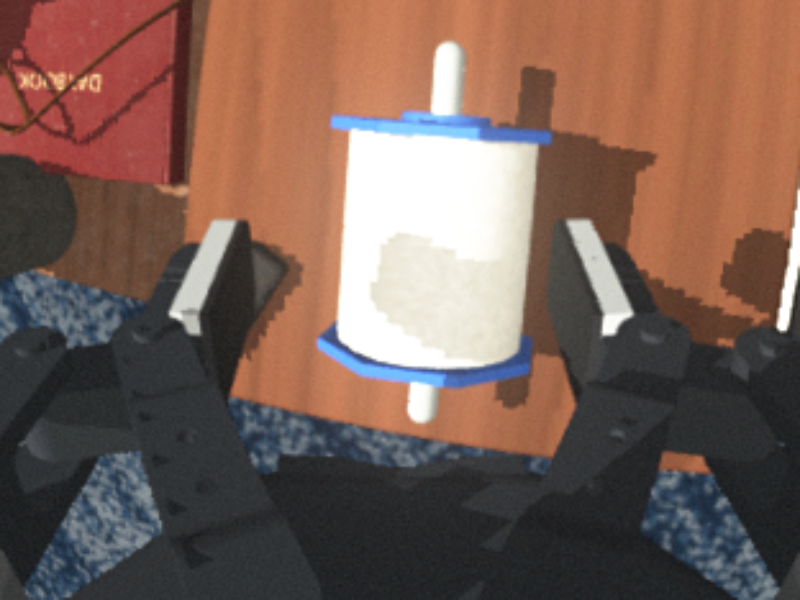

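The roll sits between the open fingers, with the paper at x 340–540 and the pads at 245 and 560. It's skewed by about 4°, which comes from my tilt composition order. I'll fix that and descend.

```bash
sed -i "s/from_euler('xy',\[tx,ty\]/from_euler('yx',[ty,tx]/" arm.py
python3 - <<'E'
from plan import *
D=tcp_for((.614,.313,.189),12,21,2.5,0,.011);print(Rf(12,21,2.5,0).round(3),D);plan([(D,12,21,2.5,0)])
from body import *
for ty in(18,21):
  for tx in(15,20,25,30): print(ty,tx,body(ty,tx,1))
q0=r.read_state()["joint_pos"]
for z in(.22,.232,.25,.28):
  for ty in(-18,-21,-24):
    print(z,ty,[(tx,"%.3f"%shade_d(hold((.463,.345,z),tx,ty,1,q0,.011)[0])) for tx in(10,15,20,25,30,35)])
E
```

```text
[[-0.936 -0.043 -0.35 ]
 [ 0.034  0.977 -0.21 ]
 [ 0.351 -0.208 -0.913]] [0.61015484 0.31069496 0.17895503]
off [-0.215, 0.117, 0.583] tw [-0.0055, 0.0078, 0.0233] rows 3 | tcp [0.61  0.311 0.179] q [ 0.43  0.97  0.33 -0.06  2.26 -1.17] clr 0.016 e0.0000
18 15 [(np.float64(0.015), np.float64(0.01), np.float64(0.032)), (np.float64(0.019), np.float64(0.014), np.float64(-0.027))]
18 20 [(np.float64(0.009), np.float64(0.009), np.float64(0.027)), (np.float64(0.017), np.float64(0.014), np.float64(-0.031))]
18 25 [(np.float64(0.004), np.float64(0.007), np.float64(0.022)), (np.float64(0.015), np.float64(0.015), np.float64(-0.034))]
18 30 [(np.float64(-0.002), np.float64(0.007), np.float64(0.017)), (np.float64(0.013), np.float64(0.016), np.float64(-0.037))]
21 15 [(np.float64(0.013), np.float64(0.009), np.float64(0.029)), (np.float64(0.017), np.float64(0.013), np.float64(-0.028))]
21 20 [(np.float64(0.008), np.float64(0.008), np.float64(0.024)), (np.float64(0.015), np.float64(0.013), np.float64(-0.031))]
21 25 [(np.float64(0.003), np.float64(0.007), np.float64(0.02)), (np.float64(0.012), np.f
[... 692 characters left out ...]
, '-0.012'), (15, '-0.004'), (20, '0.004'), (25, '0.010'), (30, '0.016'), (35, '0.022')]
0.25 -18 [(10, '-0.017'), (15, '-0.010'), (20, '-0.003'), (25, '0.003'), (30, '0.009'), (35, '0.014')]
0.25 -21 [(10, '-0.014'), (15, '-0.006'), (20, '0.001'), (25, '0.007'), (30, '0.013'), (35, '0.018')]
0.25 -24 [(10, '-0.011'), (15, '-0.003'), (20, '0.004'), (25, '0.010'), (30, '0.016'), (35, '0.021')]
0.28 -18 [(10, '-0.009'), (15, '-0.004'), (20, '0.001'), (25, '0.006'), (30, '0.011'), (35, '0.015')]
0.28 -21 [(10, '-0.007'), (15, '-0.001'), (20, '0.004'), (25, '0.010'), (30, '0.014'), (35, '0.019')]
0.28 -24 [(10, '-0.005'), (15, '0.001'), (20, '0.007'), (25, '0.012'), (30, '0.017'), (35, '0.022')]
```

Call:
{"api": "carry_out", "payload": {
  "deltas": [
    {"offset": [-0.1,0.05,0.3],"twist": [-0.0055,0.008,0.023],"gripper": -0.46},
    {"offset": [-0.215,0.117,0.583],"twist": [-0.0055,0.008,0.023],"gripper": -0.46},
    {"offset": [-0.215,0.117,0.583],"twist": [-0.0055,0.008,0.023],"gripper": -0.46},
    {"offset": [-0.215,0.117,0.583],"twist": [-0.0055,0.008,0.023],"gripper": -0.46}
  ]
}}

```text
t: 4.95
tcp_pos: [0.6104, 0.3097, 0.1793]
eef_rot: [[-0.935, -0.043, -0.352], [0.034, 0.977, -0.209], [0.353, -0.207, -0.912]]
ft_force: [0.1, -0.7, 1.0]
opening: 0.731
grasp_force: 0.0
```

Call:
{"api": "carry_out", "payload": {
  "deltas": [
    {"offset": [0,0,0],"twist": [0,0,0],"gripper": 0.5},
    {"offset": [0,0,0],"twist": [0,0,0],"gripper": 0.5},
    {"offset": [0,0,0],"twist": [0,0,0],"gripper": 0.5},
    {"offset": [0,0,0],"twist": [0,0,0],"gripper": 0.5},
    {"offset": [0,0,0],"twist": [0,0,0],"gripper": 0.5}
  ],
  "squeeze": 40
}}

```text
t: 5.45
tcp_pos: [0.6111, 0.3097, 0.1814]
eef_rot: [[-0.937, -0.041, -0.348], [0.034, 0.978, -0.206], [0.349, -0.205, -0.914]]
ft_force: [1.7, 2.0, 6.7]
opening: 0.566
grasp_force: 41.8
```

```bash
python3 log.py
python3 - <<'E'
from plan import *
s=r.read_state();print(s["eef_rot"].round(3),s["ft_force"],s["ft_torque"],s["opening"],s["grasp_force"])
im,d=cams.camera("wrist")
print([(round(m["score"],2),w("wrist",m["position"]).round(3).tolist()) for q in("end_a","roll_center") for m in models.mark_of("wrist",q)[:2]])
E
```

```text
[ 0.432  0.969  0.328 -0.054  2.258 -1.168] [0.6111 0.3097 0.1814]
[[-0.937 -0.041 -0.348]
 [ 0.034  0.978 -0.206]
 [ 0.349 -0.205 -0.914]] [1.70569464 2.03774858 6.73176688] [ 0.11475432  0.05772229 -0.06004057] 0.5655510537542346 41.82819664478302
[(0.97, [0.564, 0.308, 0.189]), (0.59, [0.664, 0.312, 0.188]), (0.65, [0.612, 0.311, 0.188])]
```

```bash
cat > M.py <<'E'
from plan import *
def rel():
    s=r.read_state();M=s["eef_rot"];im,d=cams.camera("wrist");o=[]
    for q in("end_a","roll_center","seat","dispenser"):
        for m in models.mark_of("wrist",q)[:2]:
            p=w("wrist",m["position"]);print(q,round(m["score"],2),"world",p.round(4),"tool",(M.T@(p-s["tcp_pos"])).round(4))
E
python3 - <<'E'
from plan import *
s=r.read_state();M=s["eef_rot"];print("axis in tool",(M.T@(np.array([.6135,.312,.188])-s["tcp_pos"])).round(4))
p=s["tcp_pos"]
plan([(p+[0,.005,.025],M),((.605,.345,.225),33,8,2.5,0),((.565,.40,.265),41,-6,2.5,0),((.5,.45,.31),40,-10,2.5,0),((.42,.51,.34),34,-14,2.5,0)])
E
```

```text
axis in tool [ 0.0002  0.0008 -0.0073]
off [0.111, -0.003, -0.299] tw [0.0, 0.0, 0.0] rows 2 | tcp [0.611 0.315 0.206] q [ 0.44  1.    0.23 -0.05  2.32 -1.17] clr 0.021 e0.0000
off [0.166, 0.326, -0.264] tw [0.1143, -0.0709, 0.0289] rows 4 | tcp [0.605 0.345 0.225] q [ 0.62  1.05  0.16 -0.54  2.31 -1.25] clr 0.036 e0.0000
off [0.577, 0.322, -0.732] tw [0.0445, -0.0777, 0.0008] rows 3 | tcp [0.565 0.4   0.265] q [ 0.79  0.92  0.34 -0.74  2.19 -1.22] clr 0.018 e0.0000
off [0.691, 0.129, -0.935] tw [-0.0055, -0.0222, 0.0008] rows 3 | tcp [0.5  0.45 0.31] q [ 0.91  0.85  0.35 -0.76  2.24 -1.17] clr 0.030 e0.0000
off [0.813, 0.366, -0.953] tw [-0.0326, -0.0222, 0.0069] rows 4 | tcp [0.42 0.51 0.34] q [ 1.04  0.78  0.37 -0.69  2.25 -1.03] clr 0.053 e0.0000
```

Run:
```python
from plan import *
s=r.read_state();M=s["eef_rot"];p=s["tcp_pos"]
plan([(p+[0,.005,.025],M),((.607,.345,.235),33,5,2.5,0),((.575,.40,.285),37,-3,2.5,0),((.51,.46,.33),37,-12,2.5,0),((.42,.52,.345),32,-14,2.5,0)])
```

```text
off [0.111, -0.003, -0.299] tw [0.0, 0.0, 0.0] rows 2 | tcp [0.611 0.315 0.206] q [ 0.44  1.    0.23 -0.05  2.32 -1.17] clr 0.021 e0.0000
off [0.186, 0.299, -0.387] tw [0.1151, -0.0874, 0.0259] rows 5 | tcp [0.607 0.345 0.235] q [ 0.63  0.99  0.23 -0.55  2.26 -1.24] clr 0.019 e0.0000
off [0.447, 0.25, -0.872] tw [0.0222, -0.0444, 0.0004] rows 3 | tcp [0.575 0.4   0.285] q [ 0.75  1.    0.14 -0.7   2.28 -1.27] clr 0.030 e0.0000
off [0.73, 0.288, -0.961] tw [-0.0, -0.05, -0.0] rows 3 | tcp [0.51 0.46 0.33] q [ 0.9   0.87  0.26 -0.76  2.23 -1.19] clr 0.032 e0.0000
off [0.936, 0.525, -0.843] tw [-0.0271, -0.0111, 0.0062] rows 4 | tcp [0.42  0.52  0.345] q [ 1.04  0.8   0.32 -0.67  2.25 -1.02] clr 0.056 e0.0000
```

Call:
{"api": "carry_out", "payload": {
  "deltas": [
    {"offset": [0.05,0,-0.15],"twist": [0,0,0],"gripper": 0.5},
    {"offset": [0.111,0,-0.3],"twist": [0,0,0],"gripper": 0.5},
    {"offset": [0.111,0,-0.3],"twist": [0,0,0],"gripper": 0.5},
    {"offset": [0.111,0,-0.3],"twist": [0,0,0],"gripper": 0.5}
  ]
}}

```text
t: 6.0
tcp_pos: [0.6111, 0.3147, 0.2036]
eef_rot: [[-0.935, -0.041, -0.351], [0.035, 0.978, -0.208], [0.352, -0.206, -0.913]]
ft_force: [0.4, 0.1, -2.4]
opening: 0.568
grasp_force: 42.0
```

Run:
```python
from M import *
s=r.read_state();print(s["tcp_pos"],s["ft_force"],s["ft_torque"],s["opening"],s["grasp_force"]);rel()
plan([((.607,.345,.235),33,5,2.5,0)])
```

```text
[0.61110748 0.31465272 0.2036437 ] [ 0.39098678  0.07801753 -2.42608327] [ 0.17894759 -0.29207819  0.01224758] 0.5683902796695697 42.02746510505676
end_a 0.94 world [0.6655 0.3136 0.2076] tool [-0.0496 -0.0041 -0.0225]
end_a 0.68 world [0.5655 0.3142 0.2104] tool [0.045  0.0001 0.01  ]
roll_center 0.84 world [0.6085 0.3146 0.2097] tool [ 0.0046 -0.0012 -0.0046]
seat 0.21 world [0.46   0.3492 0.1617] tool [0.1278 0.0487 0.0841]
dispenser 0.58 world [0.4572 0.3495 0.1608] tool [0.1301 0.0492 0.0859]
off [0.199, 0.293, -0.425] tw [0.1144, -0.0889, 0.0262] rows 5 | tcp [0.607 0.345 0.235] q [ 0.63  0.99  0.23 -0.55  2.26 -1.24] clr 0.019 e0.0000
```

Call:
{"api": "carry_out", "payload": {
  "deltas": [
    {"offset": [0.1,0.15,-0.21],"twist": [0.057,-0.044,0.013],"gripper": 0.5},
    {"offset": [0.2,0.29,-0.42],"twist": [0.114,-0.089,0.026],"gripper": 0.5},
    {"offset": [0.2,0.29,-0.42],"twist": [0.114,-0.089,0.026],"gripper": 0.5},
    {"offset": [0.2,0.29,-0.42],"twist": [0.114,-0.089,0.026],"gripper": 0.5},
    {"offset": [0.2,0.29,-0.42],"twist": [0.114,-0.089,0.026],"gripper": 0.5}
  ],
  "squeeze": 55
}}

```text
t: 6.75
tcp_pos: [0.6061, 0.3453, 0.2346]
eef_rot: [[-0.997, -0.039, -0.065], [0.003, 0.839, -0.544], [0.075, -0.542, -0.837]]
ft_force: [0.3, -0.2, -1.7]
opening: 0.563
grasp_force: 62.6
```

Call:
{"api": "carry_out", "payload": {
  "deltas": [
    {"offset": [0.22,0.12,-0.44],"twist": [0.011,-0.022,0],"gripper": 0.5},
    {"offset": [0.45,0.25,-0.87],"twist": [0.022,-0.044,0],"gripper": 0.5},
    {"offset": [0.45,0.25,-0.87],"twist": [0.022,-0.044,0],"gripper": 0.5},
    {"offset": [0.45,0.25,-0.87],"twist": [0.022,-0.044,0],"gripper": 0.5}
  ]
}}

```text
t: 7.15
tcp_pos: [0.575, 0.3991, 0.2862]
eef_rot: [[-0.996, -0.035, 0.077], [-0.074, 0.801, -0.594], [-0.041, -0.597, -0.801]]
ft_force: [0.5, 0.3, -2.6]
opening: 0.56
grasp_force: 62.8
```

Call:
{"api": "carry_out", "payload": {
  "deltas": [
    {"offset": [0.36,0.14,-0.48],"twist": [0,-0.025,0],"gripper": 0.5},
    {"offset": [0.73,0.29,-0.96],"twist": [0,-0.05,0],"gripper": 0.5},
    {"offset": [0.73,0.29,-0.96],"twist": [0,-0.05,0],"gripper": 0.5},
    {"offset": [0.73,0.29,-0.96],"twist": [0,-0.05,0],"gripper": 0.5}
  ]
}}

```text
t: 7.55
tcp_pos: [0.5099, 0.4588, 0.3309]
eef_rot: [[-0.972, -0.035, 0.232], [-0.167, 0.8, -0.576], [-0.165, -0.598, -0.784]]
ft_force: [0.8, 0.1, -2.5]
opening: 0.559
grasp_force: 62.8
```

Call:
{"api": "carry_out", "payload": {
  "deltas": [
    {"offset": [0.45,0.26,-0.42],"twist": [-0.014,-0.006,0.003],"gripper": 0.5},
    {"offset": [0.94,0.53,-0.84],"twist": [-0.027,-0.011,0.006],"gripper": 0.5},
    {"offset": [0.94,0.53,-0.84],"twist": [-0.027,-0.011,0.006],"gripper": 0.5},
    {"offset": [0.94,0.53,-0.84],"twist": [-0.027,-0.011,0.006],"gripper": 0.5}
  ]
}}

```text
t: 7.95
tcp_pos: [0.4199, 0.5191, 0.3445]
eef_rot: [[-0.964, -0.039, 0.262], [-0.17, 0.848, -0.502], [-0.203, -0.529, -0.824]]
ft_force: [0.5, -0.1, -2.4]
opening: 0.559
grasp_force: 62.8
```

```bash
python3 log.py
python3 - <<'E'
from plan import *
s=r.read_state();p=s["tcp_pos"];M=s["eef_rot"];print(s["ft_force"],s["opening"],s["grasp_force"])
rz=lambda a:M@ax(2,np.radians(a))
def F(tx,ty,yaw): return Rf(tx,ty,yaw,1)
print(F(25,21,1.).round(3))
t=np.array([.464,.345,.312])
def tcp(a,Rm): return np.array(a)-Rm@np.array([0,-.001,-.0065])
A=F(30,21,1.)
plan([(p,rz(55)),(p,rz(110)),(p,rz(165)),(tcp((.43,.50,.33),A),A),(tcp((.464,.42,.33),A),A),(tcp((.464,.345,.31),F(25,21,1.)),F(25,21,1.))])
E
```

```text
[ 1.038  0.793  0.324 -0.667  2.252 -1.018] [0.4199 0.5191 0.3445]
[ 0.45830638 -0.1300508  -2.37075986] 0.5588723497088613 62.77163028717041
[[ 0.931  0.016  0.365]
 [ 0.168 -0.906 -0.388]
 [ 0.325  0.423 -0.846]]
off [0.0, 0.0, 0.0] tw [-0.0, -0.0, 0.3056] rows 8 | tcp [0.42  0.519 0.345] q [ 1.04  0.79  0.32 -0.67  2.25 -0.06] clr 0.055 e0.0000
off [0.0, 0.0, 0.0] tw [0.0, 0.0, 0.3056] rows 8 | tcp [0.42  0.519 0.345] q [ 1.04  0.79  0.32 -0.67  2.25  0.9 ] clr 0.055 e0.0000
off [0.0, 0.0, 0.0] tw [0.0, -0.0, 0.3056] rows 8 | tcp [0.42  0.519 0.345] q [ 1.04  0.79  0.32 -0.67  2.25  1.86] clr 0.055 e0.0000
off [0.02, 0.131, 0.383] tw [0.0032, 0.0361, 0.0937] rows 4 | tcp [0.432 0.496 0.325] q [ 1.03  0.61  0.64 -0.67  2.04  2.22] clr 0.048 e0.0000
off [0.2, 0.872, 0.616] tw [0.0, 0.0, 0.0] rows 3 | tcp [0.466 0.416 0.325] q [ 0.93  0.43  0.88 -0.65  1.93  2.17] clr 0.031 e0.0000
off [-0.261, 0.68, 0.635] tw [0.0259, -0.0, 0.01] rows 3 | tcp [0.466 0.342 0.305] q [ 0.83  0.2   1.18 -0.57  1.77  2.18] clr 0.015 e0.0000
```

Call:
{"api": "carry_out", "payload": {
  "deltas": [
    {"offset": [0,0,0],"twist": [0,0,0.306],"gripper": 0.5},
    {"offset": [0,0,0],"twist": [0,0,0.306],"gripper": 0.5},
    {"offset": [0,0,0],"twist": [0,0,0.306],"gripper": 0.5},
    {"offset": [0,0,0],"twist": [0,0,0.306],"gripper": 0.5},
    {"offset": [0,0,0],"twist": [0,0,0.306],"gripper": 0.5},
    {"offset": [0,0,0],"twist": [0,0,0.306],"gripper": 0.5},
    {"offset": [0,0,0],"twist": [0,0,0.306],"gripper": 0.5},
    {"offset": [0,0,0],"twist": [0,0,0.306],"gripper": 0.5}
  ]
}}

```text
t: 8.75
tcp_pos: [0.4221, 0.5176, 0.3435]
eef_rot: [[-0.581, 0.771, 0.26], [0.599, 0.622, -0.504], [-0.55, -0.137, -0.824]]
ft_force: [0.1, 0.1, -2.5]
opening: 0.559
grasp_force: 62.5
```

Call:
{"api": "carry_out", "payload": {
  "deltas": [
    {"offset": [0,0,0],"twist": [0,0,0.306],"gripper": 0.5},
    {"offset": [0,0,0],"twist": [0,0,0.306],"gripper": 0.5},
    {"offset": [0,0,0],"twist": [0,0,0.306],"gripper": 0.5},
    {"offset": [0,0,0],"twist": [0,0,0.306],"gripper": 0.5},
    {"offset": [0,0,0],"twist": [0,0,0.306],"gripper": 0.5},
    {"offset": [0,0,0],"twist": [0,0,0.306],"gripper": 0.5},
    {"offset": [0,0,0],"twist": [0,0,0.306],"gripper": 0.5},
    {"offset": [0,0,0],"twist": [0,0,0.306],"gripper": 0.5}
  ]
}}

```text
t: 9.55
tcp_pos: [0.421, 0.5183, 0.3442]
eef_rot: [[0.296, 0.919, 0.262], [0.854, -0.132, -0.503], [-0.427, 0.373, -0.824]]
ft_force: [0.4, 0.2, -2.5]
opening: 0.56
grasp_force: 62.5
```

Call:
{"api": "carry_out", "payload": {
  "deltas": [
    {"offset": [0,0,0],"twist": [0,0,0.306],"gripper": 0.5},
    {"offset": [0,0,0],"twist": [0,0,0.306],"gripper": 0.5},
    {"offset": [0,0,0],"twist": [0,0,0.306],"gripper": 0.5},
    {"offset": [0,0,0],"twist": [0,0,0.306],"gripper": 0.5},
    {"offset": [0,0,0],"twist": [0,0,0.306],"gripper": 0.5},
    {"offset": [0,0,0],"twist": [0,0,0.306],"gripper": 0.5},
    {"offset": [0,0,0],"twist": [0,0,0.306],"gripper": 0.5},
    {"offset": [0,0,0],"twist": [0,0,0.306],"gripper": 0.5}
  ]
}}

```text
t: 10.35
tcp_pos: [0.4203, 0.5188, 0.3446]
eef_rot: [[0.922, 0.284, 0.262], [0.382, -0.776, -0.502], [0.061, 0.563, -0.824]]
ft_force: [-0.2, 0.3, -2.4]
opening: 0.565
grasp_force: 62.5
```

Call:
{"api": "carry_out", "payload": {
  "deltas": [
    {"offset": [0.02,0.13,0.38],"twist": [0.003,0.036,0.094],"gripper": 0.5},
    {"offset": [0.02,0.13,0.38],"twist": [0.003,0.036,0.094],"gripper": 0.5},
    {"offset": [0.02,0.13,0.38],"twist": [0.003,0.036,0.094],"gripper": 0.5},
    {"offset": [0.02,0.13,0.38],"twist": [0.003,0.036,0.094],"gripper": 0.5}
  ]
}}

```text
t: 10.75
tcp_pos: [0.4318, 0.4961, 0.326]
eef_rot: [[0.93, 0.013, 0.367], [0.194, -0.866, -0.461], [0.312, 0.5, -0.808]]
ft_force: [0.1, -0.7, -0.5]
opening: 0.56
grasp_force: 62.5
```

```bash
python3 log.py
python3 - <<'E'
from M import *
rel();s=r.read_state();print(s["ft_force"],s["ft_torque"],s["opening"])
im,_=cams.camera("wrist");cv2.imwrite("pics/w4.png",cv2.resize(im,(800,600))[:,:,::-1])
def F(tx,ty,yaw): return Rf(tx,ty,yaw,1)
def tcp(a,Rm): return np.array(a)-Rm@np.array([0,-.001,-.0065])
A=F(30,21,1.);B=F(26,21,1.)
plan([(tcp((.464,.42,.33),A),A),(tcp((.464,.345,.31),B),B)])
E
```

```text
[ 1.034  0.607  0.642 -0.667  2.042  2.224] [0.4318 0.4961 0.326 ]
end_a 0.96 world [0.4743 0.5011 0.3326] tool [ 0.0425 -0.0005  0.0079]
end_a 0.92 world [0.3821 0.4973 0.3332] tool [-0.0437  0.0019 -0.0246]
roll_center 0.69 world [0.4266 0.4984 0.3333] tool [-0.0021  0.0017 -0.0089]
seat 0.97 world [0.4657 0.3623 0.2221] tool [-0.0269  0.0643  0.1581]
dispenser 0.87 world [0.4597 0.3502 0.1606] tool [-0.054   0.0439  0.2111]
dispenser 0.36 world [ 0.4192 -0.2281 -0.0066] tool [-0.2562  0.4603  0.598 ]
[ 0.69158846  0.2725395  -2.15342707] [0.45130181 0.32011806 0.03995403] 0.5634548918517579
off [0.204, 0.875, 0.631] tw [0.0002, -0.0004, -0.0013] rows 3 | tcp [0.466 0.416 0.325] q [ 0.93  0.43  0.88 -0.65  1.93  2.17] clr 0.031 e0.0000
off [-0.261, 0.681, 0.634] tw [0.0207, -0.0, 0.008] rows 3 | tcp [0.466 0.341 0.305] q [ 0.83  0.21  1.17 -0.59  1.78  2.18] clr 0.016 e0.0000
```

View pics/w4.png

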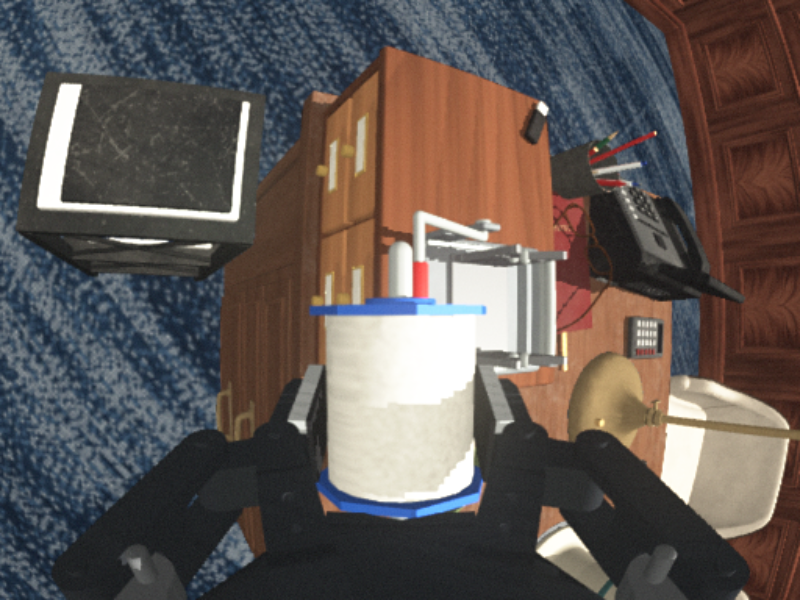

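Call:
{"api": "carry_out", "payload": {
  "deltas": [
    {"offset": [0.1,0.44,0.32],"twist": [0,0,0],"gripper": 0.5},
    {"offset": [0.2,0.875,0.63],"twist": [0,0,0],"gripper": 0.5},
    {"offset": [0.2,0.875,0.63],"twist": [0,0,0],"gripper": 0.5},
    {"offset": [0.2,0.875,0.63],"twist": [0,0,0],"gripper": 0.5}
  ]
}}

```text
t: 11.45
tcp_pos: [0.4662, 0.4152, 0.3257]
eef_rot: [[0.93, 0.009, 0.367], [0.191, -0.867, -0.461], [0.314, 0.499, -0.808]]
ft_force: [-0.1, 1.2, -1.6]
opening: 0.562
grasp_force: 62.5
```

Call:
{"api": "carry_out", "payload": {
  "deltas": [
    {"offset": [-0.13,0.34,0.32],"twist": [0.01,0,0.004],"gripper": 0.5},
    {"offset": [-0.26,0.68,0.63],"twist": [0.021,0,0.008],"gripper": 0.5},
    {"offset": [-0.26,0.68,0.63],"twist": [0.021,0,0.008],"gripper": 0.5},
    {"offset": [-0.26,0.68,0.63],"twist": [0.021,0,0.008],"gripper": 0.5},
    {"offset": [-0.26,0.68,0.63],"twist": [0.021,0,0.008],"gripper": 0.5}
  ]
}}

```text
t: 11.95
tcp_pos: [0.4656, 0.3432, 0.3063]
eef_rot: [[0.929, 0.012, 0.369], [0.171, -0.9, -0.4], [0.327, 0.435, -0.839]]
ft_force: [-0.8, 0.8, -1.2]
opening: 0.561
grasp_force: 62.5
```

```bash
python3 log.py
python3 - <<'E'
from M import *
rel();s=r.read_state();print(s["ft_force"],s["ft_torque"],s["opening"]);print(s["eef_rot"].round(3))
im,_=cams.camera("side");u,v=px("side",[.464,.35,.25]).astype(int);print(u,v)
cv2.imwrite("pics/s5.png",cv2.resize(im[max(v-75,0):v+75,u-100:u+100],(800,600),interpolation=cv2.INTER_CUBIC)[:,:,::-1])
def F(tx,ty,yaw): return Rf(tx,ty,yaw,1)
def tcp(a,Rm): return np.array(a)-Rm@np.array([-.001,0,-.0075])
B=F(26,21,1.)
plan([(tcp((.464,.345,.26),B),B)])
E
```

```text
[ 0.835  0.209  1.17  -0.588  1.78   2.187] [0.4656 0.3432 0.3063]
end_a 0.82 world [0.5111 0.3457 0.3114] tool [0.0443 0.0006 0.0114]
end_a 0.75 world [0.4168 0.3412 0.3117] tool [-0.044   0.0036 -0.0218]
roll_center 0.59 world [0.4608 0.343  0.3095] tool [-0.0035  0.0016 -0.0044]
seat 0.92 world [0.4657 0.3599 0.2196] tool [-0.0255 -0.0527  0.0661]
dispenser 0.55 world [0.4597 0.3474 0.1604] tool [-0.0525 -0.0673  0.1185]
[ 0.52645225  0.35293052 -2.67737512] [ 0.3643321   0.29701032 -0.02679758] 0.5599385688751042
[[ 0.93   0.012  0.368]
 [ 0.17  -0.9   -0.402]
 [ 0.326  0.436 -0.839]]
183 201
off [-0.184, -0.277, 0.548] tw [-0.0002, -0.0007, -0.0014] rows 3 | tcp [0.468 0.342 0.254] q [ 0.83  0.22  1.26 -0.58  1.7   2.23] clr 0.009 e0.0000
```

View pics/s5.png

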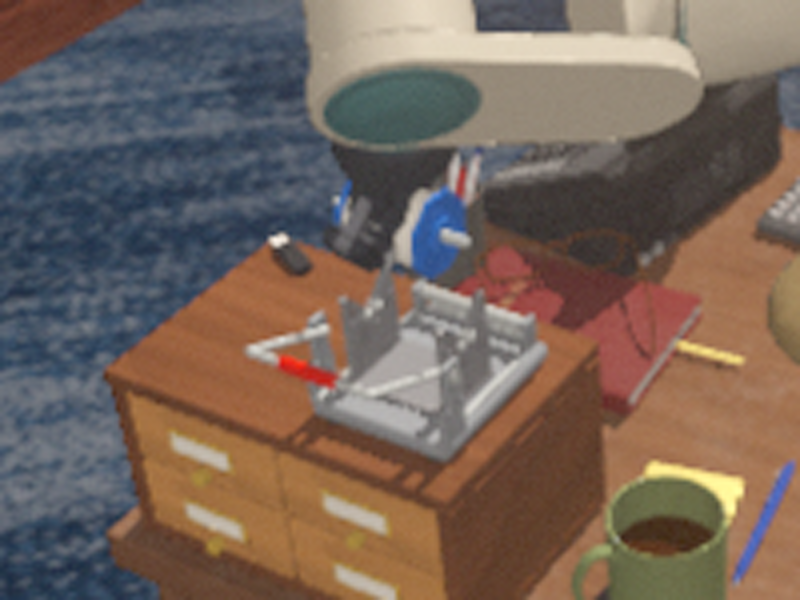

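Call:
{"api": "carry_out", "payload": {
  "deltas": [
    {"offset": [-0.08,-0.11,0.21],"twist": [0,0,0],"gripper": 0.5},
    {"offset": [-0.163,-0.218,0.42],"twist": [0,0,0],"gripper": 0.5},
    {"offset": [-0.163,-0.218,0.42],"twist": [0,0,0],"gripper": 0.5}
  ]
}}

```text
t: 12.55
tcp_pos: [0.4648, 0.3412, 0.2618]
eef_rot: [[0.931, 0.013, 0.364], [0.171, -0.898, -0.406], [0.321, 0.44, -0.839]]
ft_force: [-0.3, 0.2, -3.4]
opening: 0.558
grasp_force: 62.4
```

Call:
{"api": "carry_out", "payload": {
  "deltas": [
    {"offset": [-0.016,-0.022,0.042],"twist": [0,0,0],"gripper": 0.5},
    {"offset": [-0.033,-0.044,0.084],"twist": [0,0,0],"gripper": 0.5},
    {"offset": [-0.049,-0.065,0.126],"twist": [0,0,0],"gripper": 0.5},
    {"offset": [-0.049,-0.065,0.126],"twist": [0,0,0],"gripper": 0.5}
  ]
}}

```text
t: 12.95
tcp_pos: [0.4655, 0.3415, 0.253]
eef_rot: [[0.93, 0.011, 0.367], [0.17, -0.9, -0.402], [0.326, 0.437, -0.839]]
ft_force: [-0.2, 0.1, -1.8]
opening: 0.56
grasp_force: 62.4
```

```bash
cat > st.py <<'E'
from h import *
s=r.read_state();M=s["eef_rot"];print(round(float(s["t"]),2),"tcp",s["tcp_pos"].round(4),"F",(s["ft_force"]-[.3,0,-2.4]).round(1),"T",s["ft_torque"].round(2),"axis",(s["tcp_pos"]+M@[-.001,0,-.0065]).round(4),"spin",(M@[.934,0,.358]).round(3),s["opening"].round(3),s["grasp_force"])
E
python3 st.py
```

```text
Traceback (most recent call last):
  File "st.py", line 2, in <module>
    s=r.read_state();M=s["eef_rot"];print(round(float(s["t"]),2),"tcp",s["tcp_pos"].round(4),"F",(s["ft_force"]-[.3,0,-2.4]).round(1),"T",s["ft_torque"].round(2),"axis",(s["tcp_pos"]+M@[-.001,0,-.0065]).round(4),"spin",(M@[.934,0,.358]).round(3),s["opening"].round(3),s["grasp_force"])
                                                                                                                                                                                                                                                      ^^^^^^^^^^^^^^^^^^
AttributeError: 'float' object has no attribute 'round'
```

Call:
{"api": "carry_out", "payload": {
  "deltas": [
    {"offset": [-0.016,-0.022,0.042],"twist": [0,0,0],"gripper": 0.5},
    {"offset": [-0.024,-0.033,0.063],"twist": [0,0,0],"gripper": 0.5},
    {"offset": [-0.024,-0.033,0.063],"twist": [0,0,0],"gripper": 0.5}
  ]
}}

```text
t: 13.25
tcp_pos: [0.4657, 0.3416, 0.247]
eef_rot: [[0.93, 0.011, 0.367], [0.17, -0.9, -0.402], [0.326, 0.436, -0.839]]
ft_force: [0.8, 1.2, -2.5]
opening: 0.56
grasp_force: 62.4
```

```bash
sed -i 's/s\["opening"\].round(3)/s["opening"]/' st.py; python3 st.py
```

```text
13.25 tcp [0.4657 0.3416 0.247 ] F [ 0.5  1.2 -0.1] T [0.44 0.07 0.13] axis [0.4624 0.344  0.2521] spin [1.    0.015 0.004] 0.5597042819564538 62.412121295928955
```

Call:
{"api": "carry_out", "payload": {
  "deltas": [
    {"offset": [-0.016,-0.022,0.042],"twist": [0,0,0],"gripper": 0.5},
    {"offset": [-0.016,-0.022,0.042],"twist": [0,0,0],"gripper": 0.5}
  ]
}}

```text
t: 13.45
tcp_pos: [0.4657, 0.3416, 0.2427]
eef_rot: [[0.93, 0.011, 0.367], [0.17, -0.9, -0.402], [0.326, 0.437, -0.839]]
ft_force: [2.7, 0.9, -2.9]
opening: 0.559
grasp_force: 62.4
```

Call:
{"api": "carry_out", "payload": {
  "deltas": [
    {"offset": [-0.008,-0.011,0.021],"twist": [0,0,0],"gripper": 0.5},
    {"offset": [-0.008,-0.011,0.021],"twist": [0,0,0],"gripper": 0.5}
  ]
}}

```text
t: 13.65
tcp_pos: [0.4657, 0.3416, 0.241]
eef_rot: [[0.93, 0.011, 0.367], [0.17, -0.9, -0.402], [0.326, 0.436, -0.839]]
ft_force: [2.3, 0.5, -2.3]
opening: 0.554
grasp_force: 62.5
```

```bash
python3 st.py
```

```text
13.65 tcp [0.4657 0.3416 0.241 ] F [2.  0.5 0.1] T [ 0.4  -0.07  0.16] axis [0.4624 0.3441 0.2461] spin [1.    0.014 0.004] 0.554046864082907 62.49474048614502
```

Call:
{"api": "carry_out", "payload": {
  "deltas": [
    {"offset": [0.023,0,0.009],"twist": [0,0,0],"gripper": 0.5},
    {"offset": [0.023,0,0.009],"twist": [0,0,0],"gripper": 0.5}
  ]
}}

```text
t: 13.85
tcp_pos: [0.4675, 0.3416, 0.2409]
eef_rot: [[0.93, 0.011, 0.366], [0.169, -0.9, -0.403], [0.325, 0.437, -0.839]]
ft_force: [-0.1, -0.8, -1.8]
opening: 0.562
grasp_force: 62.5
```

Call:
{"api": "carry_out", "payload": {
  "deltas": [
    {"offset": [-0.012,-0.016,0.031],"twist": [0,0,0],"gripper": 0.5},
    {"offset": [-0.012,-0.016,0.031],"twist": [0,0,0],"gripper": 0.5}
  ]
}}

```text
t: 14.05
tcp_pos: [0.4673, 0.3415, 0.2375]
eef_rot: [[0.93, 0.012, 0.366], [0.17, -0.899, -0.403], [0.325, 0.437, -0.839]]
ft_force: [-0.6, -0.1, -1.1]
opening: 0.56
grasp_force: 62.6
```

```bash
python3 st.py
```

```text
14.05 tcp [0.4673 0.3415 0.2375] F [-0.9 -0.1  1.3] T [0.37 0.3  0.01] axis [0.464  0.344  0.2427] spin [1.    0.014 0.003] 0.560012308345381 62.55484342575073
```

Call:
{"api": "carry_out", "payload": {
  "deltas": [
    {"offset": [-0.012,-0.016,0.031],"twist": [0,0,0],"gripper": 0.5},
    {"offset": [-0.012,-0.016,0.031],"twist": [0,0,0],"gripper": 0.5},
    {"offset": [-0.012,-0.016,0.031],"twist": [0,0,0],"gripper": 0.5}
  ]
}}

```text
t: 14.35
tcp_pos: [0.4675, 0.3416, 0.2351]
eef_rot: [[0.93, 0.011, 0.367], [0.17, -0.9, -0.403], [0.326, 0.437, -0.839]]
ft_force: [0.3, 0.5, -2.0]
opening: 0.556
grasp_force: 62.6
```

```bash
python3 st.py
```

```text
14.35 tcp [0.4675 0.3416 0.2351] F [0.  0.5 0.4] T [ 0.3   0.32 -0.05] axis [0.4642 0.344  0.2402] spin [1.    0.014 0.004] 0.5564221799844701 62.558605670928955
```

Call:
{"api": "carry_out", "payload": {
  "deltas": [
    {"offset": [-0.012,-0.016,0.031],"twist": [0,0,0],"gripper": 0.5},
    {"offset": [-0.012,-0.016,0.031],"twist": [0,0,0],"gripper": 0.5},
    {"offset": [-0.012,-0.016,0.031],"twist": [0,0,0],"gripper": 0.5}
  ]
}}

```text
t: 14.65
tcp_pos: [0.4676, 0.3416, 0.2322]
eef_rot: [[0.93, 0.011, 0.367], [0.17, -0.9, -0.402], [0.326, 0.437, -0.839]]
ft_force: [-0.1, 0.2, -2.5]
opening: 0.56
grasp_force: 62.6
```

```bash
python3 st.py
```

```text
14.65 tcp [0.4676 0.3416 0.2322] F [-0.4  0.2 -0.1] T [ 0.3   0.34 -0.02] axis [0.4642 0.344  0.2373] spin [1.    0.014 0.004] 0.5603473985904999 62.56641626358032
```

Call:
{"api": "carry_out", "payload": {
  "deltas": [
    {"offset": [-0.012,-0.016,0.031],"twist": [0,0,0],"gripper": 0.5},
    {"offset": [-0.012,-0.016,0.031],"twist": [0,0,0],"gripper": 0.5},
    {"offset": [-0.012,-0.016,0.031],"twist": [0,0,0],"gripper": 0.5}
  ]
}}

```text
t: 14.95
tcp_pos: [0.4676, 0.3416, 0.2292]
eef_rot: [[0.93, 0.011, 0.367], [0.17, -0.9, -0.402], [0.326, 0.437, -0.839]]
ft_force: [-0.1, 0.1, -2.3]
opening: 0.565
grasp_force: 62.6
```

```bash
python3 st.py
```

```text
14.95 tcp [0.4676 0.3416 0.2292] F [-0.4  0.1  0.1] T [0.34 0.33 0.01] axis [0.4642 0.344  0.2344] spin [1.    0.014 0.004] 0.5650289535905852 62.55905628204346
```

Call:
{"api": "carry_out", "payload": {
  "deltas": [
    {"offset": [-0.01,-0.013,0.026],"twist": [0,0,0],"gripper": 0.5},
    {"offset": [-0.01,-0.013,0.026],"twist": [0,0,0],"gripper": 0.5},
    {"offset": [-0.01,-0.013,0.026],"twist": [0,0,0],"gripper": 0.5}
  ]
}}

```text
t: 15.25
tcp_pos: [0.4679, 0.3412, 0.2278]
eef_rot: [[0.93, 0.01, 0.368], [0.169, -0.9, -0.403], [0.327, 0.437, -0.838]]
ft_force: [-0.8, -2.0, 3.5]
opening: 0.561
grasp_force: 63.1
```

```bash
python3 st.py
```

```text
15.25 tcp [0.4679 0.3412 0.2278] F [-1.1 -2.   5.9] T [-0.46 -0.12 -0.3 ] axis [0.4646 0.3437 0.2329] spin [1.    0.014 0.006] 0.5606142918401988 63.06980609893799
```

Call:
{"api": "carry_out", "payload": {
  "deltas": [
    {"offset": [-0.003,0.017,0.008],"twist": [0,0,0],"gripper": 0.5},
    {"offset": [-0.003,0.017,0.008],"twist": [0,0,0],"gripper": 0.5}
  ]
}}

```text
t: 15.45
tcp_pos: [0.4677, 0.34, 0.2267]
eef_rot: [[0.93, 0.011, 0.367], [0.17, -0.9, -0.402], [0.326, 0.436, -0.839]]
ft_force: [0.1, -2.6, 1.2]
opening: 0.565
grasp_force: 62.6
```

```bash
python3 st.py
```

```text
15.45 tcp [0.4677 0.34   0.2267] F [-0.2 -2.6  3.6] T [ 0.04 -0.06 -0.05] axis [0.4643 0.3424 0.2318] spin [1.    0.015 0.004] 0.5647268896349201 62.627774477005005
```

Call:
{"api": "carry_out", "payload": {
  "deltas": [
    {"offset": [-0.004,0.022,0.01],"twist": [0,0,0],"gripper": 0.5},
    {"offset": [-0.004,0.022,0.01],"twist": [0,0,0],"gripper": 0.5}
  ]
}}

```text
t: 15.65
tcp_pos: [0.4673, 0.338, 0.2261]
eef_rot: [[0.93, 0.012, 0.366], [0.17, -0.899, -0.402], [0.324, 0.437, -0.839]]
ft_force: [-0.1, -0.1, -2.2]
opening: 0.564
grasp_force: 62.6
```

```bash
python3 st.py
```

```text
15.65 tcp [0.4673 0.338  0.2261] F [-0.4 -0.1  0.2] T [ 0.31  0.34 -0.  ] axis [0.464  0.3405 0.2312] spin [1.    0.015 0.003] 0.5637130363280618 62.639626264572144
```

Call:
{"api": "carry_out", "payload": {
  "deltas": [
    {"offset": [-0.008,-0.011,0.021],"twist": [0,0,0],"gripper": 0.5},
    {"offset": [-0.008,-0.011,0.021],"twist": [0,0,0],"gripper": 0.5},
    {"offset": [-0.008,-0.011,0.021],"twist": [0,0,0],"gripper": 0.5}
  ]
}}

```text
t: 15.95
tcp_pos: [0.4677, 0.338, 0.2248]
eef_rot: [[0.93, 0.011, 0.367], [0.17, -0.9, -0.402], [0.326, 0.437, -0.839]]
ft_force: [0.2, -2.0, -0.7]
opening: 0.56
grasp_force: 62.9
```

```bash
python3 st.py
```

```text
15.95 tcp [0.4677 0.338  0.2248] F [-0.1 -2.   1.7] T [ 0.09  0.13 -0.12] axis [0.4643 0.3405 0.2299] spin [1.    0.014 0.004] 0.5597475906109177 62.859721183776855
```

Call:
{"api": "carry_out", "payload": {
  "deltas": [
    {"offset": [-0.004,0.022,0.01],"twist": [0,0,0],"gripper": 0.5},
    {"offset": [-0.004,0.022,0.01],"twist": [0,0,0],"gripper": 0.5}
  ]
}}

```text
t: 16.15
tcp_pos: [0.4676, 0.3363, 0.2247]
eef_rot: [[0.93, 0.012, 0.367], [0.17, -0.9, -0.401], [0.326, 0.436, -0.839]]
ft_force: [0.7, 1.6, -0.9]
opening: 0.562
grasp_force: 62.7
```

Call:
{"api": "carry_out", "payload": {
  "deltas": [
    {"offset": [-0.008,-0.011,0.021],"twist": [0,0,0],"gripper": 0.5},
    {"offset": [-0.008,-0.011,0.021],"twist": [0,0,0],"gripper": 0.5},
    {"offset": [-0.008,-0.011,0.021],"twist": [0,0,0],"gripper": 0.5}
  ]
}}

```text
t: 16.45
tcp_pos: [0.4679, 0.3364, 0.2234]
eef_rot: [[0.93, 0.011, 0.368], [0.17, -0.9, -0.402], [0.327, 0.436, -0.839]]
ft_force: [0.8, 2.3, 1.7]
opening: 0.563
grasp_force: 62.9
```

```bash
python3 st.py
```

```text
16.45 tcp [0.4679 0.3364 0.2234] F [0.5 2.3 4.1] T [ 0.36 -0.03  0.16] axis [0.4646 0.3388 0.2285] spin [1.    0.015 0.005] 0.5630522359800799 62.906455993652344
```

Call:
{"api": "carry_out", "payload": {
  "deltas": [
    {"offset": [-0.002,-0.017,0.012],"twist": [0,0,0],"gripper": 0.5},
    {"offset": [-0.006,-0.02,0.017],"twist": [0,0,0],"gripper": 0.5},
    {"offset": [-0.006,-0.02,0.017],"twist": [0,0,0],"gripper": 0.5}
  ]
}}

```text
t: 16.75
tcp_pos: [0.4678, 0.3368, 0.2207]
eef_rot: [[0.93, 0.011, 0.367], [0.17, -0.9, -0.403], [0.326, 0.437, -0.839]]
ft_force: [1.1, 1.6, 1.6]
opening: 0.559
grasp_force: 63.0
```

```bash
python3 st.py
```

```text
16.75 tcp [0.4678 0.3368 0.2207] F [0.8 1.6 4. ] T [ 0.15 -0.12  0.13] axis [0.4645 0.3393 0.2258] spin [1.    0.014 0.004] 0.5588560564013306 62.98332452774048
```

Call:
{"api": "carry_out", "payload": {
  "deltas": [
    {"offset": [-0.007,-0.016,0.019],"twist": [0,0,0],"gripper": 0.5},
    {"offset": [-0.007,-0.016,0.019],"twist": [0,0,0],"gripper": 0.5},
    {"offset": [-0.007,-0.016,0.019],"twist": [0,0,0],"gripper": 0.5}
  ]
}}

```text
t: 17.05
tcp_pos: [0.4675, 0.3372, 0.2179]
eef_rot: [[0.931, 0.012, 0.366], [0.17, -0.899, -0.403], [0.324, 0.437, -0.839]]
ft_force: [1.3, 0.3, -2.5]
opening: 0.56
grasp_force: 62.7
```

```bash
python3 st.py
```

```text
17.05 tcp [0.4675 0.3372 0.2179] F [ 1.   0.3 -0.1] T [0.35 0.07 0.09] axis [0.4642 0.3397 0.223 ] spin [1.    0.014 0.003] 0.5595610456033392 62.679723501205444
```

Past the clips with the force back to zero. I'll press on to the bottom.

Call:
{"api": "carry_out", "payload": {
  "deltas": [
    {"offset": [-0.007,-0.009,0.018],"twist": [0,0,0],"gripper": 0.5},
    {"offset": [-0.007,-0.009,0.018],"twist": [0,0,0],"gripper": 0.5},
    {"offset": [-0.007,-0.009,0.018],"twist": [0,0,0],"gripper": 0.5}
  ]
}}

```text
t: 17.35
tcp_pos: [0.4675, 0.3372, 0.2163]
eef_rot: [[0.931, 0.012, 0.366], [0.17, -0.899, -0.403], [0.325, 0.437, -0.839]]
ft_force: [1.4, -0.6, -4.9]
opening: 0.561
grasp_force: 62.5
```

```bash
python3 st.py
```

```text
17.35 tcp [0.4675 0.3372 0.2163] F [ 1.1 -0.6 -2.5] T [ 0.51  0.28 -0.06] axis [0.4642 0.3397 0.2215] spin [1.    0.014 0.003] 0.5605875400553008 62.48827815055847
```

Call:
{"api": "carry_out", "payload": {
  "deltas": [
    {"offset": [-0.007,-0.009,0.018],"twist": [0,0,0],"gripper": 0.5},
    {"offset": [-0.007,-0.009,0.018],"twist": [0,0,0],"gripper": 0.5},
    {"offset": [-0.007,-0.009,0.018],"twist": [0,0,0],"gripper": 0.5}
  ]
}}

```text
t: 17.65
tcp_pos: [0.4676, 0.3373, 0.215]
eef_rot: [[0.93, 0.012, 0.367], [0.17, -0.9, -0.402], [0.325, 0.437, -0.839]]
ft_force: [1.2, 1.3, -3.9]
opening: 0.562
grasp_force: 62.5
```

```bash
python3 st.py
```

```text
17.65 tcp [0.4676 0.3373 0.215 ] F [ 0.9  1.3 -1.5] T [0.55 0.33 0.04] axis [0.4643 0.3398 0.2201] spin [1.    0.014 0.003] 0.5621872957473687 62.48542070388794
```

Call:
{"api": "carry_out", "payload": {
  "deltas": [
    {"offset": [-0.007,-0.009,0.018],"twist": [0,0,0],"gripper": 0.5},
    {"offset": [-0.007,-0.009,0.018],"twist": [0,0,0],"gripper": 0.5},
    {"offset": [-0.007,-0.009,0.018],"twist": [0,0,0],"gripper": 0.5}
  ]
}}

```text
t: 17.95
tcp_pos: [0.4677, 0.3373, 0.2139]
eef_rot: [[0.93, 0.011, 0.367], [0.17, -0.9, -0.402], [0.326, 0.436, -0.839]]
ft_force: [0.0, -0.0, -1.4]
opening: 0.564
grasp_force: 62.8
```

```bash
python3 st.py
```

```text
17.95 tcp [0.4677 0.3373 0.2139] F [-0.3 -0.   1. ] T [ 0.35  0.29 -0.02] axis [0.4644 0.3398 0.2191] spin [1.    0.014 0.004] 0.5642654326580709 62.80067682266235
```

Call:
{"api": "carry_out", "payload": {
  "deltas": [
    {"offset": [-0.007,-0.009,0.018],"twist": [0,0,0],"gripper": 0.5},
    {"offset": [-0.007,-0.009,0.018],"twist": [0,0,0],"gripper": 0.5},
    {"offset": [-0.007,-0.009,0.018],"twist": [0,0,0],"gripper": 0.5}
  ]
}}

```text
t: 18.25
tcp_pos: [0.4679, 0.3374, 0.2137]
eef_rot: [[0.93, 0.01, 0.369], [0.169, -0.9, -0.402], [0.328, 0.436, -0.838]]
ft_force: [-3.2, -0.7, 5.8]
opening: 0.56
grasp_force: 63.5
```

```bash
python3 st.py
```

```text
18.25 tcp [0.4679 0.3374 0.2137] F [-3.5 -0.7  8.2] T [-0.25  0.35 -0.17] axis [0.4645 0.3398 0.2188] spin [1.    0.014 0.006] 0.5595153511750957 63.503758907318115
```

Call:
{"api": "carry_out", "payload": {
  "deltas": [
    {"offset": [0.006,0.008,-0.015],"twist": [0,0,0],"gripper": 0.5},
    {"offset": [0.006,0.008,-0.015],"twist": [0,0,0],"gripper": -0.46},
    {"offset": [0.006,0.008,-0.015],"twist": [0,0,0],"gripper": -0.46},
    {"offset": [0.006,0.008,-0.015],"twist": [0,0,0],"gripper": -0.46},
    {"offset": [0.006,0.008,-0.015],"twist": [0,0,0],"gripper": -0.46}
  ]
}}

```text
t: 18.75
tcp_pos: [0.4678, 0.3373, 0.2134]
eef_rot: [[0.93, 0.011, 0.367], [0.17, -0.9, -0.402], [0.326, 0.437, -0.839]]
ft_force: [0.5, -0.4, 0.5]
opening: 0.73
grasp_force: 0.0
```

Run:
```python
from M import *
s=r.read_state();print(s["t"],s["tcp_pos"],s["ft_force"],s["ft_torque"],s["opening"],s["grasp_force"]);rel();M=s["eef_rot"];p=s["tcp_pos"]
U=Rf(32,15,1.,1)
plan([(p-M[:,2]*.07,M),(p-M[:,2]*.07+[-.02,.06,.04],U)])
```

```text
18.75 [0.46781614 0.33725804 0.21343496] [ 0.49831227 -0.39488522  0.50372083] [0.20071357 0.20059147 0.00332541] 0.7302961070826209 0.0
end_a 0.68 world [0.4153 0.3383 0.2205] tool [-0.0464  0.0015 -0.0257]
end_a 0.62 world [0.5111 0.3404 0.2225] tool [0.0438 0.0016 0.0071]
roll_center 0.7 world [0.4625 0.3383 0.2199] tool [-0.0026  0.0019 -0.0078]
seat 0.98 world [0.4638 0.3626 0.2185] tool [ 0.0023 -0.0206 -0.016 ]
dispenser 0.84 world [0.4612 0.3508 0.1593] tool [-0.0215 -0.0359  0.0375]
dispenser 0.36 world [0.4141 0.3391 0.2203] tool [-0.0474  0.0007 -0.0262]
off [0.0, -0.0, -0.874] tw [-0.0, 0.0, -0.0] rows 3 | tcp [0.442 0.365 0.272] q [ 0.89  0.23  1.22 -0.58  1.76  2.27] clr 0.026 e0.0000
off [0.058, -0.459, -0.813] tw [-0.0319, -0.0338, -0.0119] rows 3 | tcp [0.422 0.425 0.312] q [ 0.97  0.46  0.86 -0.61  2.05  2.22] clr 0.036 e0.0000
```

Call:
{"api": "carry_out", "payload": {
  "deltas": [
    {"offset": [0,0,-0.3],"twist": [0,0,0],"gripper": -0.46},
    {"offset": [0,0,-0.87],"twist": [0,0,0],"gripper": -0.46},
    {"offset": [0,0,-0.87],"twist": [0,0,0],"gripper": -0.46},
    {"offset": [0,0,-0.87],"twist": [0,0,0],"gripper": -0.46}
  ]
}}

```text
t: 19.4
tcp_pos: [0.4422, 0.3659, 0.2727]
eef_rot: [[0.929, 0.011, 0.369], [0.17, -0.9, -0.4], [0.327, 0.435, -0.839]]
ft_force: [0.4, -0.5, -0.8]
opening: 0.729
grasp_force: 0.0
```

Run:
```python
from M import *
rel();print([w("wrist",m["position"]).round(4) for m in models.mark_of("wrist","keeper_bar")])
im,_=cams.camera("wrist");cv2.imwrite("pics/w6.png",cv2.resize(im,(800,600))[:,:,::-1])
q0=r.read_state()["joint_pos"]
def tab(nm,p,tys,txs):
    for ty in tys:
        o=[]
        for tx in txs:
            q,e=ik(np.array(p),Rf(tx,ty,1.,1),q0);o.append((tx,"%.3f%s"%(shade_d(q),"" if e<1e-3 and .14<q[2] and abs(q[5])<2.85 and q[4]>.3 else "!")))
        print(nm,ty,o)
tab("press",(.455,.291,.238),(20,30,40,50),(0,10,20,30,40))
tab("start",(.464,.447,.256),(0,15,30),(0,15,30,45,55))
tab("top",(.464,.374,.30),(0,15,30),(0,15,30,45,55))
```

```text
end_a 0.96 world [0.4201 0.3367 0.2176] tool [-0.0435  0.0021  0.0499]
end_a 0.76 world [0.5111 0.3419 0.2173] tool [ 0.0418 -0.0017  0.0815]
roll_center 0.8 world [0.4636 0.3362 0.2182] tool [-0.003   0.0033  0.0655]
roll_center 0.63 world [0.4615 0.4446 0.2561] tool [ 0.0259 -0.0779 -0.0104]
seat 0.75 world [0.4665 0.3596 0.2154] tool [ 0.0028 -0.019   0.0597]
dispenser 0.55 world [0.4605 0.3492 0.1577] tool [-0.0235 -0.0348  0.11  ]
dispenser 0.36 world [0.4621 0.3659 0.2186] tool [ 0.0008 -0.0233  0.0528]
[array([0.4607, 0.4461, 0.258 ])]
press 20 [(0, '-0.054'), (10, '-0.034'), (20, '-0.016'), (30, '-0.000'), (40, '0.012')]
press 30 [(0, '-0.045'), (10, '-0.018'), (20, '-0.001'), (30, '0.013'), (40, '0.024')]
press 40 [(0, '-0.026'), (10, '-0.004'), (20, '0.011'), (30, '0.023'), (40, '0.033')]
press 50 [(0, '0.005'), (10, '0.018'), (20, '0.027'), (30, '0.036'), (40, '0.044')]
start 0 [(0, '-0.021'), (15, '-0.008'), (30, '0.007'), (45, '0.048'), (55, '0.086')]
start 15 [(0, '0.002'), (15, '0.018'), (30, '0.024'), (45, '0.036'), (55, '0.051')]
start 30 [(0, '0.021'), (15, '0.038'), (30, '0.044'), (45, '0.049'), (55, '0.053')]
top 0 [(0, '-0.024'), (15, '-0.014'), (30, '-0.009'), (45, '0.001'), (55, '0.015')]
top 15 [(0, '-0.006'), (15, '0.009'), (30, '0.018'), (45, '0.022'), (55, '0.025')]
top 30 [(0, '0.005'), (15, '0.023'), (30, '0.036'), (45, '0.046'), (55, '0.044')]
```

View pics/w6.png

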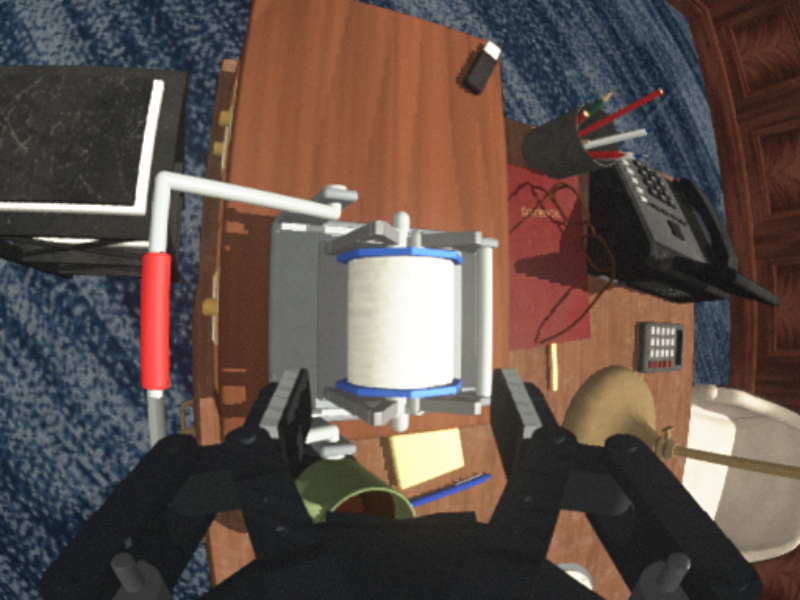

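Run:
```python
from plan import *
G=Rf(35,22,1.,1);bar=np.array([.463,.447,.257]);print(G.round(3))
p=r.read_state()["tcp_pos"]
plan([(bar-G[:,2]*.06+[0,-.02,.015],G),(bar-G[:,2]*.04,G),(bar+G[:,2]*.009,G)])
```

```text
[[ 0.923  0.014  0.384]
 [ 0.231 -0.819 -0.525]
 [ 0.307  0.574 -0.76 ]]
off [0.36, -0.799, -0.971] tw [-0.0463, 0.0054, -0.0198] rows 4 | tcp [0.44  0.459 0.318] q [ 1.02  0.54  0.77 -0.73  2.01  2.19] clr 0.044 e0.0000
off [0.0, -0.312, 0.261] tw [0.0, 0.0, -0.0] rows 2 | tcp [0.448 0.468 0.287] q [ 1.01  0.58  0.78 -0.72  1.98  2.22] clr 0.043 e0.0000
off [-0.0, 0.0, 0.612] tw [0.0, 0.0, 0.0] rows 2 | tcp [0.466 0.442 0.25 ] q [ 0.97  0.55  0.9  -0.7   1.88  2.24] clr 0.034 e0.0000
```

Call:
{"api": "carry_out", "payload": {
  "deltas": [
    {"offset": [0.12,0.16,-0.31],"twist": [0,0,0],"gripper": 0.06},
    {"offset": [0.36,-0.8,-0.97],"twist": [-0.046,0.005,-0.02],"gripper": 0.06},
    {"offset": [0.36,-0.8,-0.97],"twist": [-0.046,0.005,-0.02],"gripper": 0.06},
    {"offset": [0.36,-0.8,-0.97],"twist": [-0.046,0.005,-0.02],"gripper": 0.06},
    {"offset": [0.36,-0.8,-0.97],"twist": [-0.046,0.005,-0.02],"gripper": 0.06}
  ]
}}

```text
t: 20.25
tcp_pos: [0.4398, 0.46, 0.3156]
eef_rot: [[0.924, 0.017, 0.383], [0.233, -0.818, -0.526], [0.304, 0.575, -0.76]]
ft_force: [-0.2, -1.0, -0.9]
opening: 0.471
grasp_force: 0.0
```

Call:
{"api": "carry_out", "payload": {
  "deltas": [
    {"offset": [0,-0.31,0.26],"twist": [0,0,0],"gripper": 0.06},
    {"offset": [0,-0.31,0.26],"twist": [0,0,0],"gripper": 0.06},
    {"offset": [0,-0.31,0.26],"twist": [0,0,0],"gripper": 0.06}
  ]
}}

```text
t: 20.55
tcp_pos: [0.4475, 0.4669, 0.2893]
eef_rot: [[0.924, 0.014, 0.383], [0.23, -0.82, -0.525], [0.307, 0.573, -0.76]]
ft_force: [-0.3, -0.5, -0.5]
opening: 0.469
grasp_force: 0.0
```

Run:
```python
from plan import *
s=r.read_state();M=s["eef_rot"];print(s["tcp_pos"],s["opening"],s["ft_force"]);im,d=cams.camera("wrist")
I=im.astype(int)
for m in models.mark_of("wrist","keeper_bar")[:2]:
    p=w("wrist",m["position"]);print(m["score"],p.round(4),(M.T@(p-s["tcp_pos"])).round(4))
k=(I[...,0]>150)&(I[...,1]<70)&(I[...,2]<80);k[:, :0]=0
c=cams.get_calibration("wrist");K=np.array(c["camera_matrix"]);T=np.linalg.inv(np.array(c["extrinsics"]))
n,lab,st,ce=cv2.connectedComponentsWithStats(k.astype(np.uint8))
for i in range(1,n):
    if st[i,4]>150:
        v,u=np.where((lab==i)&(d>0));z=d[v,u];a=np.stack([(u-K[0,2])/K[0,0],(v-K[1,2])/K[1,1]],-1);t=np.linalg.norm(a,axis=1,keepdims=True)
        X=np.hstack([a/t*np.tan(t),np.ones_like(t)])*z[:,None];X=X@T[:3,:3].T+T[:3,3];print(st[i],ce[i],np.median(X,0).round(4),X.min(0).round(3),X.max(0).round(3))
G=Rf(35,22,1.,1);bar=np.array([.463,.447,.257]);plan([(bar+G[:,2]*.009,G)])
```

```text
[0.44748621 0.46691935 0.28930966] 0.46875320927013175 [-0.2866623  -0.53307757 -0.47106802]
0.73 [0.4624 0.4507 0.2623] [ 0.0018 -0.002   0.0348]
0.55 [0.4671 0.3631 0.2235] [-0.0259  0.0477  0.112 ]
off [-0.011, -0.029, 0.644] tw [-0.0011, -0.0003, -0.0008] rows 3 | tcp [0.466 0.442 0.25 ] q [ 0.97  0.55  0.9  -0.7   1.88  2.24] clr 0.034 e0.0000
```

Call:
{"api": "carry_out", "payload": {
  "deltas": [
    {"offset": [0,-0.02,0.3],"twist": [0,0,0],"gripper": 0.06},
    {"offset": [0,-0.02,0.58],"twist": [0,0,0],"gripper": 0.06},
    {"offset": [0,-0.02,0.58],"twist": [0,0,0],"gripper": 0.06}
  ]
}}

```text
t: 20.95
tcp_pos: [0.4656, 0.4434, 0.2515]
eef_rot: [[0.924, 0.014, 0.382], [0.23, -0.819, -0.526], [0.305, 0.574, -0.76]]
ft_force: [-0.7, 0.3, 0.1]
opening: 0.471
grasp_force: 0.0
```

Call:
{"api": "carry_out", "payload": {
  "deltas": [
    {"offset": [0,0,0],"twist": [0,0,0],"gripper": 1},
    {"offset": [0,0,0],"twist": [0,0,0],"gripper": 1},
    {"offset": [0,0,0],"twist": [0,0,0],"gripper": 1},
    {"offset": [0,0,0],"twist": [0,0,0],"gripper": 1},
    {"offset": [0,0,0],"twist": [0,0,0],"gripper": 1},
    {"offset": [0,0,0],"twist": [0,0,0],"gripper": 1}
  ],
  "squeeze": 20
}}

```text
t: 21.55
tcp_pos: [0.465, 0.4465, 0.2531]
eef_rot: [[0.923, 0.016, 0.386], [0.232, -0.821, -0.521], [0.308, 0.57, -0.761]]
ft_force: [-0.8, 5.6, 3.9]
opening: 0.102
grasp_force: 22.6
```

Run:
```python
from plan import *
s=r.read_state();M=s["eef_rot"];print(s["t"],s["tcp_pos"],s["opening"],s["grasp_force"],s["ft_force"])
h=np.array([.464,.3735,.228]);p=s["tcp_pos"];b0=p-M[:,2]*.009
v=b0-h;a0=np.arctan2(v[2],v[1]);print("bar est",b0,"rad",np.hypot(v[1],v[2]),"angle",np.pi-a0)
rad=np.hypot(v[1],v[2])
W=[]
for ang,tx,ty in((2.3,37,23),(1.9,38,24),(1.55,38,26),(1.25,38,28)):
    b=h+rad*np.array([0,-np.cos(ang),np.sin(ang)]);b[0]=b0[0]
    G=Rf(tx,ty,1.,1);W.append((b+G[:,2]*.009,G))
plan(W)
```

```text
21.55 [0.4649546  0.446491   0.25308076] 0.10210258726013417 22.62910634279251 [-0.81467429  5.57457733  3.8952831 ]
bar est [0.46148456 0.45118201 0.259933  ] rad 0.08398935072004861 angle 2.751576933715697
off [0.057, 0.446, -0.151] tw [-0.0116, 0.0049, -0.0043] rows 2 | tcp [0.465 0.425 0.284] q [ 0.97  0.5   0.91 -0.75  1.92  2.19] clr 0.034 e0.0000
off [-0.023, 0.416, 0.042] tw [-0.0051, 0.0056, -0.0022] rows 2 | tcp [0.465 0.396 0.301] q [ 0.95  0.42  0.99 -0.77  1.9   2.16] clr 0.036 e0.0000
off [-0.074, 0.319, 0.16] tw [-0.0, 0.0111, -0.0] rows 2 | tcp [0.466 0.367 0.306] q [ 0.93  0.33  1.1  -0.79  1.84  2.16] clr 0.036 e0.0000
off [-0.103, 0.211, 0.206] tw [-0.0, 0.0111, 0.0] rows 2 | tcp [0.466 0.342 0.301] q [ 0.92  0.25  1.21 -0.81  1.78  2.16] clr 0.032 e0.0000
```

Call:
{"api": "carry_out", "payload": {
  "deltas": [
    {"offset": [0.03,0.17,-0.09],"twist": [-0.006,0.002,-0.002],"gripper": 1},
    {"offset": [0.055,0.38,-0.15],"twist": [-0.0116,0.005,-0.004],"gripper": 1},
    {"offset": [0.055,0.38,-0.15],"twist": [-0.0116,0.005,-0.004],"gripper": 1}
  ]
}}

```text
t: 21.85
tcp_pos: [0.465, 0.4278, 0.2819]
eef_rot: [[0.917, 0.011, 0.4], [0.249, -0.798, -0.548], [0.313, 0.602, -0.735]]
ft_force: [-2.0, 4.8, 6.6]
opening: 0.103
grasp_force: 21.9
```

Run:
```python
from plan import *
s=r.read_state();M=s["eef_rot"];p=s["tcp_pos"];print(s["t"],p,s["opening"],s["grasp_force"],s["ft_force"])
im,d=cams.camera("wrist")
for m in models.mark_of("wrist","keeper_bar")[:2]:
    b=w("wrist",m["position"]);print(m["score"],b.round(4),(M.T@(b-p)).round(4))
```

```text
21.85 [0.46496647 0.42775697 0.28187934] 0.1034219119481181 21.923101544380188 [-1.95540326  4.81055128  6.58058354]
0.7 [0.4619 0.4309 0.2849] [-0.0011 -0.0007 -0.0051]
```

```bash
cat > kp.py <<'E'
from plan import *
import sys
def kp(seq,k=.006,rad=.0825,h=np.array([.464,.3735,.228])):
    s=r.read_state();M=s["eef_rot"];p=s["tcp_pos"];c=p-np.append(0,s["ft_force"][1:]/3000)
    b0=p-M[:,2]*k;v=b0-h;print("angle",np.pi-np.arctan2(v[2],v[1]),"rad",np.hypot(v[1],v[2]),"F",s["ft_force"],s["opening"])
    W=[]
    for ang,tx,ty in seq:
        b=h+rad*np.array([0,-np.cos(ang),np.sin(ang)]);b[0]=b0[0];G=Rf(tx,ty,1.,1);W.append((b+G[:,2]*k,G))
    plan(W,(c,M))
E
python3 -c "
from kp import *
kp([(2.0,38,24),(1.6,38,26)])"
```

```text
angle 2.361306597545794 rad 0.08196031911401883 F [-3.09713732  4.85199036  7.61415358] 0.10431186801825817
off [0.01, 0.373, -0.03] tw [-0.005, 0.0056, -0.0029] rows 2 | tcp [0.465 0.405 0.299] q [ 0.96  0.44  0.96 -0.77  1.91  2.17] clr 0.036 e0.0000
off [-0.074, 0.372, 0.155] tw [-0.0, 0.0111, -0.0] rows 2 | tcp [0.465 0.373 0.306] q [ 0.94  0.34  1.09 -0.79  1.85  2.16] clr 0.037 e0.0000
```

Call:
{"api": "carry_out", "payload": {
  "deltas": [
    {"offset": [0.01,0.18,-0.03],"twist": [-0.002,0.003,-0.001],"gripper": 1},
    {"offset": [0.01,0.37,-0.03],"twist": [-0.005,0.006,-0.003],"gripper": 1},
    {"offset": [0.01,0.37,-0.03],"twist": [-0.005,0.006,-0.003],"gripper": 1}
  ]
}}

```text
t: 22.25
tcp_pos: [0.465, 0.4048, 0.299]
eef_rot: [[0.91, 0.015, 0.414], [0.267, -0.785, -0.559], [0.317, 0.619, -0.719]]
ft_force: [-1.6, -2.2, -1.5]
opening: 0.104
grasp_force: 20.8
```

Call:
{"api": "carry_out", "payload": {
  "deltas": [
    {"offset": [-0.03,0.18,0.06],"twist": [0,0.005,0],"gripper": 1},
    {"offset": [-0.07,0.37,0.15],"twist": [0,0.011,0],"gripper": 1},
    {"offset": [-0.07,0.37,0.15],"twist": [0,0.011,0],"gripper": 1}
  ]
}}

```text
t: 22.55
tcp_pos: [0.4652, 0.3735, 0.3059]
eef_rot: [[0.895, 0.016, 0.445], [0.286, -0.786, -0.549], [0.341, 0.619, -0.708]]
ft_force: [-0.5, -0.0, -7.3]
opening: 0.102
grasp_force: 19.9
```

```bash
python3 -c "
from kp import *
im,d=cams.camera('wrist')
print([w('wrist',m['position']).round(3) for m in models.mark_of('wrist','keeper_bar')[:2]],r.read_state()['tcp_pos'])
kp([(1.3,38,28),(1.0,38,30)])"
```

```text
[array([0.461, 0.376, 0.306])] [0.46526518 0.37435053 0.30593068]
angle 1.6211790975717864 rad 0.0822819230540739 F [-0.67709309 -0.76595882 -7.91487935] 0.09871219484817767
off [-0.115, 0.218, 0.229] tw [0.0009, 0.0123, 0.0012] rows 2 | tcp [0.465 0.348 0.303] q [ 0.92  0.26  1.19 -0.81  1.79  2.16] clr 0.033 e0.0000
off [-0.13, 0.144, 0.238] tw [-0.0, 0.0111, 0.0] rows 2 | tcp [0.466 0.326 0.293] q [ 0.91  0.2   1.3  -0.82  1.72  2.18] clr 0.029 e0.0000
```

```bash
python3 -c "
from kp import *
kp([(1.3,38,28),(1.0,37,31),(0.75,35,34)],rad=.0795)"
```

```text
angle 1.6211790975717864 rad 0.0822819230540739 F [-0.67709309 -0.76595882 -7.91487935] 0.09871219484817767
off [-0.124, 0.188, 0.249] tw [0.0009, 0.0123, 0.0012] rows 2 | tcp [0.465 0.349 0.3  ] q [ 0.92  0.27  1.19 -0.81  1.79  2.17] clr 0.033 e0.0000
off [-0.123, 0.138, 0.229] tw [0.0048, 0.0167, 0.0027] rows 2 | tcp [0.466 0.328 0.291] q [ 0.91  0.18  1.32 -0.82  1.7   2.19] clr 0.029 e0.0000
off [-0.123, 0.054, 0.205] tw [0.0094, 0.0167, 0.006] rows 2 | tcp [0.466 0.313 0.278] q [ 0.9   0.11  1.43 -0.82  1.6   2.23] clr 0.025 e0.0000
```

Call:
{"api": "carry_out", "payload": {
  "deltas": [
    {"offset": [-0.06,0.09,0.12],"twist": [0,0.006,0],"gripper": 1},
    {"offset": [-0.124,0.19,0.25],"twist": [0,0.012,0.001],"gripper": 1},
    {"offset": [-0.124,0.19,0.25],"twist": [0,0.012,0.001],"gripper": 1}
  ]
}}

```text
t: 22.95
tcp_pos: [0.4658, 0.3483, 0.3003]
eef_rot: [[0.877, 0.01, 0.481], [0.304, -0.787, -0.537], [0.373, 0.617, -0.693]]
ft_force: [-0.7, -1.5, 2.0]
opening: 0.101
grasp_force: 21.0
```

Call:
{"api": "carry_out", "payload": {
  "deltas": [
    {"offset": [-0.06,0.07,0.11],"twist": [0.002,0.008,0.001],"gripper": 1},
    {"offset": [-0.123,0.14,0.23],"twist": [0.005,0.017,0.003],"gripper": 1},
    {"offset": [-0.123,0.14,0.23],"twist": [0.005,0.017,0.003],"gripper": 1}
  ]
}}

```text
t: 23.25
tcp_pos: [0.466, 0.3275, 0.2888]
eef_rot: [[0.85, 0.014, 0.526], [0.326, -0.799, -0.506], [0.413, 0.602, -0.684]]
ft_force: [1.8, 4.4, -6.4]
opening: 0.099
grasp_force: 19.5
```

```bash
python3 -c "
from kp import *
kp([(0.75,35,34)],rad=.0795)
G=Rf(32,38,1.,1);s=r.read_state();p=s['tcp_pos'];M=s['eef_rot'];print(p,M.round(3))"
```

```text
angle 0.9862316816510628 rad 0.07786038881295984 F [ 1.7573661   4.38366464 -6.42504128] 0.09886149524103487
off [-0.119, 0.038, 0.197] tw [0.0094, 0.0159, 0.0059] rows 2 | tcp [0.466 0.313 0.278] q [ 0.9   0.11  1.43 -0.82  1.6   2.23] clr 0.025 e0.0000
[0.46601264 0.32749806 0.28883068] [[ 0.85   0.014  0.526]
 [ 0.326 -0.799 -0.506]
 [ 0.413  0.602 -0.684]]
```

Call:
{"api": "carry_out", "payload": {
  "deltas": [
    {"offset": [-0.06,0.02,0.1],"twist": [0.005,0.008,0.003],"gripper": 1},
    {"offset": [-0.12,0.04,0.2],"twist": [0.009,0.016,0.006],"gripper": 1},
    {"offset": [-0.12,0.04,0.2],"twist": [0.009,0.016,0.006],"gripper": 1}
  ]
}}

```text
t: 23.55
tcp_pos: [0.4664, 0.3148, 0.2758]
eef_rot: [[0.823, 0.015, 0.568], [0.336, -0.819, -0.465], [0.459, 0.573, -0.679]]
ft_force: [2.2, 8.4, -7.4]
opening: 0.096
grasp_force: 19.6
```

Call:
{"api": "carry_out", "payload": {
  "deltas": [
    {"offset": [0,0,0],"twist": [0,0,0],"gripper": 0.4},
    {"offset": [0,0,0],"twist": [0,0,0],"gripper": 0.4},
    {"offset": [0,0,-0.25],"twist": [0,0,0],"gripper": 0.4},
    {"offset": [0,0,-0.5],"twist": [0,0,0],"gripper": 0.4},
    {"offset": [0,0,-0.5],"twist": [0,0,0],"gripper": 1},
    {"offset": [0,0,-0.5],"twist": [0,0,0],"gripper": 1},
    {"offset": [0,0,-0.5],"twist": [0,0,0],"gripper": 1}
  ]
}}

```text
t: 24.25
tcp_pos: [0.4441, 0.3313, 0.3034]
eef_rot: [[0.823, 0.011, 0.567], [0.334, -0.818, -0.469], [0.459, 0.576, -0.677]]
ft_force: [-0.4, 0.4, 0.6]
opening: 0.002
grasp_force: 0.0
```

Run:
```python
from plan import *
s=r.read_state();M=s["eef_rot"];p=s["tcp_pos"];print(s["t"],p,s["opening"],s["ft_force"])
im,d=cams.camera("wrist")
for m in models.mark_of("wrist","keeper_bar")[:2]:
    b=w("wrist",m["position"]);print(m["score"],b.round(4),(M.T@(b-p)).round(4))
h=np.array([.464,.3735,.228])
W=[]
for ang,tx,ty,up in((.75,32,40,.025),(.75,32,40,.006),(.5,30,40,.006),(.25,28,42,.006),(.08,27,43,.006)):
    b=h+.078*np.array([0,-np.cos(ang),np.sin(ang)])+[-.008,-.004,up];W.append((b,Rf(tx,ty,1.,1)))
plan(W)
```

```text
24.25 [0.44411393 0.33129604 0.30341909] 0.0015323917163123973 [-0.41638816  0.3542613   0.59064739]
0.64 [0.4622 0.3128 0.2731] [-0.0052 -0.0021  0.0395]
off [0.06, 0.214, 0.172] tw [0.0145, 0.0333, 0.0097] rows 2 | tcp [0.456 0.312 0.306] q [ 0.92  0.    1.5  -0.86  1.54  2.25] clr 0.032 e0.0000
off [-0.129, -0.126, 0.154] tw [-0.0, 0.0, 0.0] rows 2 | tcp [0.456 0.312 0.287] q [ 0.92  0.01  1.53 -0.86  1.51  2.28] clr 0.032 e0.0000
off [-0.158, 0.016, 0.184] tw [0.0085, 0.0, 0.0071] rows 2 | tcp [0.456 0.301 0.271] q [ 0.9  -0.03  1.59 -0.84  1.46  2.3 ] clr 0.027 e0.0000
off [-0.156, -0.036, 0.183] tw [0.0084, 0.0111, 0.0073] rows 2 | tcp [0.456 0.294 0.253] q [ 0.89 -0.07  1.67 -0.85  1.39  2.35] clr 0.024 e0.0000
off [-0.105, -0.053, 0.116] tw [0.0041, 0.0056, 0.0038] rows 2 | tcp [0.456 0.292 0.24 ] q [ 0.89 -0.08  1.71 -0.85  1.34  2.38] clr 0.023 e0.0000
```

Run:
```python
from plan import *
q0=r.read_state()["joint_pos"]
g=np.stack(np.meshgrid(np.linspace(-.04,.04,13),np.linspace(-.0425,.0425,13),np.linspace(0,-.06,4)),-1).reshape(-1,3)+[0,0,-.0727]
f=np.stack(np.meshgrid(np.linspace(-.013,.013,5),np.linspace(-.016,.016,5),np.linspace(0,-.03,6)),-1).reshape(-1,3)
f2=np.stack(np.meshgrid(np.linspace(-.02,.02,5),np.linspace(-.05,.05,9),np.linspace(-.045,-.07,4)),-1).reshape(-1,3)
def cl(t,Rm):
    o=[]
    for a in(g,f,f2):
        Q=a@Rm.T+t-np.array([.464,.340,.220]);m=Q.copy();m[:,0]=abs(m[:,0])
        box=lambda lo,hi:np.linalg.norm(np.maximum(np.maximum(lo-m,m-hi),0),axis=1).min()
        cheek=box(np.array([.035,-.026,-.04]),np.array([.053,.026,.03]))
        roll=(np.where(m[:,0]<.031,np.hypot(Q[:,1],Q[:,2])-.029,.1)).min()
        base=box(np.array([0,-.085,-.06]),np.array([.056,.05,-.042]))
        o.append((round(cheek,3),round(roll,3),round(base,3)))
    return o
for ty in(25,30,35,40):
    for tx in(15,25,35):
      for dx in(-.005,.01):
        t=np.array([.464+dx,.291,.235]);Rm=Rf(tx,ty,1.,1);q,e=ik(t,Rm,q0);print(ty,tx,dx,"shade %.3f"%shade_d(q),"body,finger,knuckle (cheek,roll,base)",*[tuple(map(float,x)) for x in cl(t,Rm)])
```

```text
25 15 -0.005 shade -0.019 body,finger,knuckle (cheek,roll,base) (0.028, 0.042, 0.095) (0.006, 0.006, 0.048) (0.003, 0.014, 0.075)
25 15 0.01 shade -0.025 body,finger,knuckle (cheek,roll,base) (0.022, 0.036, 0.093) (0.015, 0.006, 0.048) (0.008, 0.005, 0.075)
25 25 -0.005 shade -0.002 body,finger,knuckle (cheek,roll,base) (0.018, 0.033, 0.085) (0.005, 0.006, 0.045) (0.0, 0.005, 0.065)
25 25 0.01 shade -0.008 body,finger,knuckle (cheek,roll,base) (0.012, 0.027, 0.083) (0.015, 0.006, 0.045) (0.003, -0.004, 0.065)
25 35 -0.005 shade 0.011 body,finger,knuckle (cheek,roll,base) (0.008, 0.024, 0.075) (0.005, 0.004, 0.043) (0.0, -0.004, 0.055)
25 35 0.01 shade 0.006 body,finger,knuckle (cheek,roll,base) (0.003, 0.018, 0.073) (0.015, 0.004, 0.043) (0.0, -0.013, 0.055)
30 15 -0.005 shade -0.011 body,finger,knuckle (cheek,roll,base) (0.025, 0.043, 0.09) (0.005, 0.006, 0.047) (0.0, 0.012, 0.072)
30 15 0.01 shade -0.017 body,finger,knuckle (cheek,roll,base) (0.018, 0.036, 0.088) (0.015, 0.006, 0.047) (0.004, 0.002, 0.072)
30 25 -0.005 shade 0.005 body,finger,knuckle (cheek,roll,base) (0.016, 0.034
[... 1245 characters left out ...]
ll,base) (0.021, 0.05, 0.08) (0.004, 0.006, 0.045) (0.0, 0.014, 0.065)
40 15 0.01 shade -0.005 body,finger,knuckle (cheek,roll,base) (0.012, 0.038, 0.076) (0.016, 0.006, 0.045) (0.0, 0.001, 0.065)
40 25 -0.005 shade 0.016 body,finger,knuckle (cheek,roll,base) (0.014, 0.041, 0.072) (0.003, 0.006, 0.043) (0.0, 0.005, 0.055)
40 25 0.01 shade 0.010 body,finger,knuckle (cheek,roll,base) (0.005, 0.029, 0.067) (0.016, 0.006, 0.043) (0.0, -0.008, 0.055)
40 35 -0.005 shade 0.027 body,finger,knuckle (cheek,roll,base) (0.006, 0.032, 0.063) (0.002, 0.004, 0.041) (0.0, -0.004, 0.046)
40 35 0.01 shade 0.021 body,finger,knuckle (cheek,roll,base) (0.0, 0.02, 0.058) (0.016, 0.004, 0.041) (0.0, -0.017, 0.046)
```

```bash
cat > pr.py <<'E'
from plan import *
g=np.stack(np.meshgrid(np.linspace(-.04,.04,13),np.linspace(-.0425,.0425,13),np.linspace(0,-.06,4)),-1).reshape(-1,3)+[0,0,-.0727]
f=np.stack(np.meshgrid(np.linspace(-.013,.013,5),np.linspace(-.016,.016,5),np.linspace(0,-.03,6)),-1).reshape(-1,3)
f2=np.stack(np.meshgrid(np.linspace(-.02,.02,5),np.linspace(-.05,.05,9),np.linspace(-.045,-.07,4)),-1).reshape(-1,3)
def cl(t,Rm):
    o=[]
    for a in(g,f,f2):
        Q=a@Rm.T+t-np.array([.464,.340,.220]);m=Q.copy();m[:,0]=abs(m[:,0])
        box=lambda lo,hi:np.linalg.norm(np.maximum(np.maximum(lo-m,m-hi),0),axis=1).min()
        c=min(box(np.array([.035,-.026,-.04]),np.array([.041,.026,.03])),box(np.array([0,-.004,-.004]),np.array([.053,.004,.004])))
        ro=(np.where(m[:,0]<.031,np.hypot(Q[:,1],Q[:,2])-.029,.1)).min()
        o.append((float(round(c,3)),float(round(ro,3))))
    return o
E
python3 - <<'E'
from pr import *
q0=r.read_state()["joint_pos"]
for x in(.424,.432):
  for ty in(25,32,40):
    for tx in(10,18,26):
      t=np.array([x,.288,.234]);Rm=Rf(tx,ty,1.,1);q,e=ik(t,Rm,q0);print(x,ty,tx,"shade %.3f"%shade_d(q),cl(t,Rm),q.round(2)[5])
E
```

```text
0.424 25 10 shade -0.016 [(0.051, 0.1), (0.007, 0.01), (0.022, 0.1)] 2.27
0.424 25 18 shade -0.001 [(0.043, 0.1), (0.004, 0.009), (0.015, 0.1)] 2.28
0.424 25 26 shade 0.012 [(0.035, 0.1), (0.001, 0.008), (0.006, 0.1)] 2.28
0.424 32 10 shade -0.005 [(0.052, 0.1), (0.007, 0.01), (0.024, 0.1)] 2.34
0.424 32 18 shade 0.010 [(0.045, 0.1), (0.004, 0.009), (0.016, 0.1)] 2.34
0.424 32 26 shade 0.021 [(0.037, 0.1), (0.002, 0.008), (0.009, 0.1)] 2.33
0.424 40 10 shade 0.009 [(0.054, 0.1), (0.007, 0.011), (0.026, 0.1)] 2.43
0.424 40 18 shade 0.022 [(0.048, 0.1), (0.004, 0.009), (0.019, 0.1)] 2.42
0.424 40 26 shade 0.032 [(0.041, 0.1), (0.002, 0.008), (0.015, 0.1)] 2.4
0.432 25 10 shade -0.019 [(0.047, 0.059), (0.007, 0.009), (0.019, 0.1)] 2.26
0.432 25 18 shade -0.004 [(0.04, 0.052), (0.004, 0.009), (0.012, 0.1)] 2.27
0.432 25 26 shade 0.009 [(0.032, 0.044), (0.001, 0.008), (0.003, 0.1)] 2.27
0.432 32 10 shade -0.008 [(0.048, 0.1), (0.007, 0.009), (0.02, 0.1)] 2.33
0.432 32 18 shade 0.006 [(0.041, 0.1), (0.004, 0.009), (0.012, 0.1)] 2.33
0.432 32 26 shade 0.018 [(0.033, 0.1), (0.001, 0.008), (0.006, 0.1)] 2.32
0.432 40 10 shade 0.006 [(0.049, 0.1), (0.007, 0.01), (0.02, 0.1)] 2.42
0.432 40 18 shade 0.018 [(0.043, 0.1), (0.004, 0.009), (0.015, 0.1)] 2.41
0.432 40 26 shade 0.028 [(0.036, 0.1), (0.001, 0.008), (0.007, 0.1)] 2.39
```

Run:
```python
from pr import *
W=[((.436,.306,.318),28,36,1.,1)]
for y,z,tx,ty in((.304,.296,24,38),(.297,.278,20,40),(.290,.260,18,40),(.2875,.247,18,40)): W.append(((.436,y,z),tx,ty,1.,1))
plan(W)
for w_ in W: print(cl(np.array(w_[0]),Rf(*w_[1:])))
```

```text
off [-0.104, 0.362, -0.033] tw [0.0331, 0.0111, 0.0219] rows 2 | tcp [0.436 0.306 0.318] q [ 0.91 -0.05  1.49 -0.77  1.59  2.24] clr 0.032 e0.0000
off [-0.15, -0.107, 0.206] tw [0.0177, 0.0111, 0.0134] rows 2 | tcp [0.436 0.304 0.296] q [ 0.9  -0.1   1.58 -0.75  1.5   2.3 ] clr 0.027 e0.0000
off [-0.15, -0.012, 0.189] tw [0.0173, 0.0111, 0.014] rows 2 | tcp [0.436 0.297 0.278] q [ 0.88 -0.16  1.67 -0.73  1.4   2.35] clr 0.022 e0.0000
off [-0.156, 0.005, 0.184] tw [0.0085, -0.0, 0.0071] rows 2 | tcp [0.436 0.29  0.26 ] q [ 0.86 -0.19  1.72 -0.71  1.34  2.37] clr 0.016 e0.0000
off [-0.106, -0.02, 0.125] tw [0.0, 0.0, 0.0] rows 2 | tcp [0.436 0.288 0.247] q [ 0.86 -0.19  1.75 -0.72  1.32  2.39] clr 0.015 e0.0000
[(0.101, 0.1), (0.054, 0.064), (0.073, 0.1)]
[(0.085, 0.1), (0.032, 0.044), (0.056, 0.1)]
[(0.073, 0.1), (0.016, 0.031), (0.045, 0.1)]
[(0.061, 0.1), (0.01, 0.02), (0.032, 0.1)]
[(0.051, 0.1), (0.009, 0.014), (0.022, 0.1)]
```

Call:
{"api": "carry_out", "payload": {
  "deltas": [
    {"offset": [-0.1,0.36,-0.03],"twist": [0.033,0.011,0.022],"gripper": 1},
    {"offset": [-0.1,0.36,-0.03],"twist": [0.033,0.011,0.022],"gripper": 1},
    {"offset": [-0.1,0.36,-0.03],"twist": [0.033,0.011,0.022],"gripper": 1}
  ]
}}

```text
t: 24.65
tcp_pos: [0.4363, 0.3058, 0.3199]
eef_rot: [[0.803, 0.014, 0.596], [0.288, -0.884, -0.368], [0.521, 0.467, -0.714]]
ft_force: [-0.5, -0.4, -0.2]
opening: 0.004
grasp_force: 0.0
```

Call:
{"api": "carry_out", "payload": {
  "deltas": [
    {"offset": [-0.15,-0.11,0.21],"twist": [0.018,0.011,0.013],"gripper": 1},
    {"offset": [-0.15,-0.11,0.21],"twist": [0.018,0.011,0.013],"gripper": 1},
    {"offset": [-0.15,-0.11,0.21],"twist": [0.018,0.011,0.013],"gripper": 1}
  ]
}}

```text
t: 24.95
tcp_pos: [0.4365, 0.3047, 0.2963]
eef_rot: [[0.784, 0.018, 0.621], [0.266, -0.913, -0.31], [0.561, 0.408, -0.72]]
ft_force: [0.5, -0.2, 1.2]
opening: 0.001
grasp_force: 0.0
```

```bash
python3 st.py
```

```text
24.95 tcp [0.4365 0.3047 0.2963] F [ 0.2 -0.2  3.6] T [0.14 0.27 0.  ] axis [0.4317 0.3065 0.3004] spin [0.954 0.137 0.266] 0.0007214948202196342 0.0
```

Call:
{"api": "carry_out", "payload": {
  "deltas": [
    {"offset": [-0.08,0,0.1],"twist": [0.009,0.005,0.007],"gripper": 1},
    {"offset": [-0.15,-0.01,0.19],"twist": [0.017,0.011,0.014],"gripper": 1},
    {"offset": [-0.15,-0.01,0.19],"twist": [0.017,0.011,0.014],"gripper": 1}
  ]
}}

```text
t: 25.25
tcp_pos: [0.4365, 0.2975, 0.2783]
eef_rot: [[0.762, 0.017, 0.647], [0.234, -0.939, -0.251], [0.603, 0.343, -0.72]]
ft_force: [-0.5, -0.5, -1.3]
opening: -0.002
grasp_force: 0.0
```

```bash
python3 st.py
python3 - <<'E'
from plan import *
cams.camera("wrist");print([(m["score"],w("wrist",m["position"]).round(4)) for m in models.mark_of("wrist","keeper_bar")[:2]])
plan([((.436,.29,.26),18,40,1.,1),((.436,.2875,.247),18,40,1.,1)])
E
```

```text
25.25 tcp [0.4365 0.2975 0.2783] F [-0.8 -0.5  1.1] T [ 0.12  0.3  -0.02] axis [0.4315 0.2989 0.2824] spin [0.944 0.129 0.306] -0.0021319059754034806 0.0
[]
off [-0.178, 0.011, 0.194] tw [0.0085, -0.0001, 0.0074] rows 2 | tcp [0.436 0.29  0.26 ] q [ 0.86 -0.19  1.72 -0.71  1.34  2.37] clr 0.016 e0.0000
off [-0.106, -0.02, 0.125] tw [0.0, 0.0, -0.0] rows 2 | tcp [0.436 0.288 0.247] q [ 0.86 -0.19  1.75 -0.72  1.32  2.39] clr 0.015 e0.0000
```

```bash
cat > red.py <<'E'
from arm import *
def red():
    for n in("side","top"):
        im,d=cams.camera(n);I=im.astype(int);c=cams.get_calibration(n);K=np.array(c["camera_matrix"]);v,u=np.mgrid[:384,:512]
        Q=np.stack([(u-K[0,2])/K[0,0]*d,(v-K[1,2])/K[1,1]*d,d],-1);T=np.linalg.inv(np.array(c["extrinsics"]));Q=Q@T[:3,:3].T+T[:3,3]
        k=(d>0)&(I[...,0]>110)&(I[...,1]<60)&(I[...,2]<60)&(abs(Q[...,0]-.464)<.04)&(Q[...,1]>.27)&(Q[...,1]<.48)&(Q[...,2]>.2)
        if k.sum(): print(n,k.sum(),np.median(Q[k],0).round(4),Q[k].min(0).round(3),Q[k].max(0).round(3))
    return im
if __name__=="__main__": red()
E
python3 red.py
```

```text
side 35 [0.4655 0.3159 0.2793] [0.442 0.313 0.274] [0.484 0.319 0.285]
```

Run:
```python
from pr import *
W=[((.436,.297,.308),22,40,1.,1),((.436,.316,.306),22,40,1.,1),((.436,.311,.284),20,40,1.,1),((.436,.302,.272),19,40,1.,1),((.436,.295,.256),18,40,1.,1),((.436,.292,.244),18,40,1.,1)]
plan(W)
for w_ in W: print(cl(np.array(w_[0]),Rf(*w_[1:])))
```

```text
off [0.206, 0.136, -0.26] tw [-0.0088, -0.0002, -0.007] rows 2 | tcp [0.436 0.297 0.308] q [ 0.89 -0.15  1.61 -0.75  1.46  2.3 ] clr 0.025 e0.0000
off [0.045, -0.23, -0.048] tw [0.0, 0.0, -0.0] rows 2 | tcp [0.436 0.316 0.306] q [ 0.92 -0.11  1.57 -0.75  1.47  2.33] clr 0.031 e0.0000
off [-0.18, -0.045, 0.213] tw [0.0085, -0.0, 0.0071] rows 2 | tcp [0.436 0.311 0.284] q [ 0.9  -0.13  1.63 -0.74  1.42  2.36] clr 0.027 e0.0000
off [-0.117, 0.054, 0.136] tw [0.0043, 0.0, 0.0036] rows 2 | tcp [0.436 0.302 0.272] q [ 0.88 -0.16  1.67 -0.72  1.38  2.37] clr 0.022 e0.0000
off [-0.141, 0.018, 0.166] tw [0.0043, -0.0, 0.0036] rows 2 | tcp [0.436 0.295 0.256] q [ 0.87 -0.17  1.72 -0.72  1.34  2.38] clr 0.018 e0.0000
off [-0.1, -0.011, 0.118] tw [-0.0, 0.0, 0.0] rows 2 | tcp [0.436 0.292 0.244] q [ 0.86 -0.17  1.74 -0.72  1.32  2.4 ] clr 0.017 e0.0000
[(0.095, 0.1), (0.045, 0.058), (0.067, 0.1)]
[(0.094, 0.1), (0.042, 0.052), (0.066, 0.1)]
[(0.078, 0.1), (0.021, 0.031), (0.049, 0.1)]
[(0.069, 0.1), (0.009, 0.023), (0.041, 0.1)]
[(0.058, 0.1), (0.004, 0.014), (0.029, 0.1)]
[(0.048, 0.1), (0.003, 0.009), (0.02, 0.1)]
```

Call:
{"api": "carry_out", "payload": {
  "deltas": [
    {"offset": [0.2,0.14,-0.26],"twist": [-0.009,0,-0.007],"gripper": 1},
    {"offset": [0.2,0.14,-0.26],"twist": [-0.009,0,-0.007],"gripper": 1}
  ]
}}

```text
t: 25.65
tcp_pos: [0.436, 0.2971, 0.3111]
eef_rot: [[0.759, 0.014, 0.651], [0.253, -0.928, -0.274], [0.6, 0.372, -0.708]]
ft_force: [-0.0, -0.4, 0.5]
opening: -0.003
grasp_force: 0.0
```

Call:
{"api": "carry_out", "payload": {
  "deltas": [
    {"offset": [0.045,-0.23,-0.05],"twist": [0,0,0],"gripper": 1},
    {"offset": [0.045,-0.23,-0.05],"twist": [0,0,0],"gripper": 1}
  ]
}}

```text
t: 25.85
tcp_pos: [0.4352, 0.3164, 0.3045]
eef_rot: [[0.762, 0.017, 0.648], [0.255, -0.927, -0.275], [0.596, 0.375, -0.71]]
ft_force: [-0.0, -0.1, -1.0]
opening: 0.002
grasp_force: 0.0
```

Call:
{"api": "carry_out", "payload": {
  "deltas": [
    {"offset": [-0.18,-0.045,0.21],"twist": [0.0085,0,0.007],"gripper": 1},
    {"offset": [-0.18,-0.045,0.21],"twist": [0.0085,0,0.007],"gripper": 1},
    {"offset": [-0.18,-0.045,0.21],"twist": [0.0085,0,0.007],"gripper": 1}
  ]
}}

```text
t: 26.15
tcp_pos: [0.4351, 0.3097, 0.2832]
eef_rot: [[0.762, 0.016, 0.647], [0.234, -0.939, -0.253], [0.603, 0.344, -0.719]]
ft_force: [0.3, 0.3, 0.0]
opening: 0.001
grasp_force: 0.0
```

```bash
python3 st.py; python3 red.py
```

```text
26.15 tcp [0.4351 0.3097 0.2832] F [-0.   0.3  2.4] T [0.07 0.29 0.04] axis [0.4301 0.3111 0.2873] spin [0.944 0.128 0.306] 0.001330870933701548 0.0
side 31 [0.4623 0.3127 0.2747] [0.445 0.308 0.27 ] [0.482 0.316 0.279]
```

Call:
{"api": "carry_out", "payload": {
  "deltas": [
    {"offset": [-0.06,0.02,0.07],"twist": [0.002,0,0.002],"gripper": 1},
    {"offset": [-0.117,0.04,0.136],"twist": [0.0043,0,0.0036],"gripper": 1},
    {"offset": [-0.117,0.04,0.136],"twist": [0.0043,0,0.0036],"gripper": 1}
  ]
}}

```text
t: 26.55
tcp_pos: [0.4348, 0.3014, 0.2696]
eef_rot: [[0.763, 0.016, 0.646], [0.223, -0.945, -0.239], [0.607, 0.327, -0.725]]
ft_force: [0.8, 0.2, -0.6]
opening: 0.002
grasp_force: 0.0
```

```bash
python3 st.py; python3 red.py
```

```text
26.55 tcp [0.4348 0.3014 0.2696] F [0.5 0.2 1.8] T [ 0.1   0.35 -0.03] axis [0.4299 0.3027 0.2737] spin [0.944 0.123 0.307] 0.0018050021615984785 2.630838821460202e-05
side 34 [0.4629 0.307  0.2639] [0.445 0.302 0.259] [0.484 0.31  0.269]
```

The keeper is following, down to z ≈ 0.262. Continuing down.

Call:
{"api": "carry_out", "payload": {
  "deltas": [
    {"offset": [-0.07,0.005,0.08],"twist": [0.002,0,0.002],"gripper": 1},
    {"offset": [-0.141,0.01,0.166],"twist": [0.0043,0,0.0036],"gripper": 1},
    {"offset": [-0.141,0.01,0.166],"twist": [0.0043,0,0.0036],"gripper": 1}
  ]
}}

```text
t: 26.95
tcp_pos: [0.4346, 0.2949, 0.2525]
eef_rot: [[0.764, 0.017, 0.645], [0.213, -0.95, -0.227], [0.61, 0.311, -0.729]]
ft_force: [-0.2, -0.0, -1.5]
opening: 0.002
grasp_force: 0.0
```

Call:
{"api": "carry_out", "payload": {
  "deltas": [
    {"offset": [-0.05,-0.006,0.06],"twist": [0,0,0],"gripper": 1},
    {"offset": [-0.1,-0.011,0.118],"twist": [0,0,0],"gripper": 1},
    {"offset": [-0.1,-0.011,0.118],"twist": [0,0,0],"gripper": 1}
  ]
}}

```text
t: 27.25
tcp_pos: [0.4348, 0.2924, 0.2411]
eef_rot: [[0.763, 0.017, 0.646], [0.213, -0.95, -0.227], [0.61, 0.311, -0.729]]
ft_force: [0.2, 0.5, 0.4]
opening: 0.003
grasp_force: 0.0
```

```bash
python3 st.py; python3 red.py
```

```text
27.25 tcp [0.4348 0.2924 0.2411] F [-0.1  0.5  2.8] T [ 0.06  0.32 -0.  ] axis [0.4298 0.2936 0.2452] spin [0.944 0.118 0.309] 0.002674000304130106 0.003332720007165335
side 26 [0.4623 0.2996 0.2367] [0.444 0.298 0.232] [0.483 0.303 0.24 ]
```

Call:
{"api": "carry_out", "payload": {
  "deltas": [
    {"offset": [-0.03,-0.016,0.036],"twist": [0,0,0],"gripper": 1},
    {"offset": [-0.046,-0.023,0.055],"twist": [0,0,0],"gripper": 1},
    {"offset": [-0.046,-0.023,0.055],"twist": [0,0,0],"gripper": 1}
  ]
}}

```text
t: 27.65
tcp_pos: [0.4352, 0.2929, 0.2368]
eef_rot: [[0.762, 0.016, 0.648], [0.212, -0.951, -0.225], [0.612, 0.309, -0.728]]
ft_force: [-1.2, -0.2, 2.1]
opening: 0.001
grasp_force: 1.0
```

```bash
python3 st.py; python3 red.py
```

```text
27.65 tcp [0.4352 0.2929 0.2368] F [-1.5 -0.2  4.5] T [ 0.02  0.08 -0.  ] axis [0.4302 0.2942 0.2409] spin [0.943 0.117 0.311] 0.0010368038029212857 0.9731125831604004
side 25 [0.4627 0.3008 0.2334] [0.445 0.298 0.23 ] [0.481 0.303 0.237]
```

Call:
{"api": "carry_out", "payload": {
  "deltas": [
    {"offset": [-0.023,-0.012,0.027],"twist": [0,0,0],"gripper": 1},
    {"offset": [-0.023,-0.012,0.027],"twist": [0,0,0],"gripper": 1},
    {"offset": [-0.023,-0.012,0.027],"twist": [0,0,0],"gripper": 1}
  ]
}}

```text
t: 28.05
tcp_pos: [0.4356, 0.2932, 0.2359]
eef_rot: [[0.76, 0.015, 0.65], [0.211, -0.951, -0.224], [0.615, 0.307, -0.726]]
ft_force: [-3.9, -0.9, 10.5]
opening: 0.001
grasp_force: 4.3
```

```bash
python3 st.py; python3 red.py
```

```text
28.05 tcp [0.4356 0.2932 0.2359] F [-4.2 -0.9 12.9] T [-0.33 -0.27 -0.21] axis [0.4306 0.2944 0.24  ] spin [0.942 0.117 0.314] 0.0009854835409140819 4.336945563554764
side 27 [0.461  0.3007 0.2336] [0.444 0.295 0.229] [0.481 0.304 0.239]
```

Call:
{"api": "carry_out", "payload": {
  "deltas": [
    {"offset": [0.1,0.05,-0.3],"twist": [0,0,0],"gripper": 1},
    {"offset": [0.2,0.1,-0.9],"twist": [0,0,0],"gripper": 1},
    {"offset": [0.2,0.1,-0.9],"twist": [0,0,0],"gripper": 1},
    {"offset": [0.2,0.1,-0.9],"twist": [0,0,0],"gripper": 1}
  ]
}}

```text
t: 28.55
tcp_pos: [0.4005, 0.3053, 0.2984]
eef_rot: [[0.762, 0.017, 0.647], [0.212, -0.951, -0.224], [0.612, 0.308, -0.728]]
ft_force: [-0.3, -0.5, -0.3]
opening: -0.002
grasp_force: 0.0
```

Run:
```python
from red import *
from plan import plan
im=red();s=r.read_state();print(s["t"],s["tcp_pos"],s["ft_force"])
im,_=cams.camera("side");u,v=px("side",[.464,.34,.21]).astype(int)
cv2.imwrite("pics/s7.png",cv2.resize(im[v-48:v+48,u-64:u+64],(800,600),interpolation=cv2.INTER_CUBIC)[:,:,::-1])
print([(q,round(m["score"],2),w("side",m["position"]).round(3)) for q in("seat","keeper_bar","roll_center") for m in []])
plan([((.40,.37,.36),30,32,1.,1)])
```

```text
side 29 [0.465  0.3    0.2327] [0.444 0.296 0.228] [0.482 0.302 0.237]
28.65 [0.40066183 0.30448993 0.29635871] [-0.30341479  0.49277331 -0.73028584]
[]
off [0.654, -0.531, -0.774] tw [-0.0534, -0.0437, -0.0386] rows 3 | tcp [0.4  0.37 0.36] q [ 1.03  0.11  1.24 -0.77  1.82  2.24] clr 0.067 e0.0000
```

View pics/s7.png

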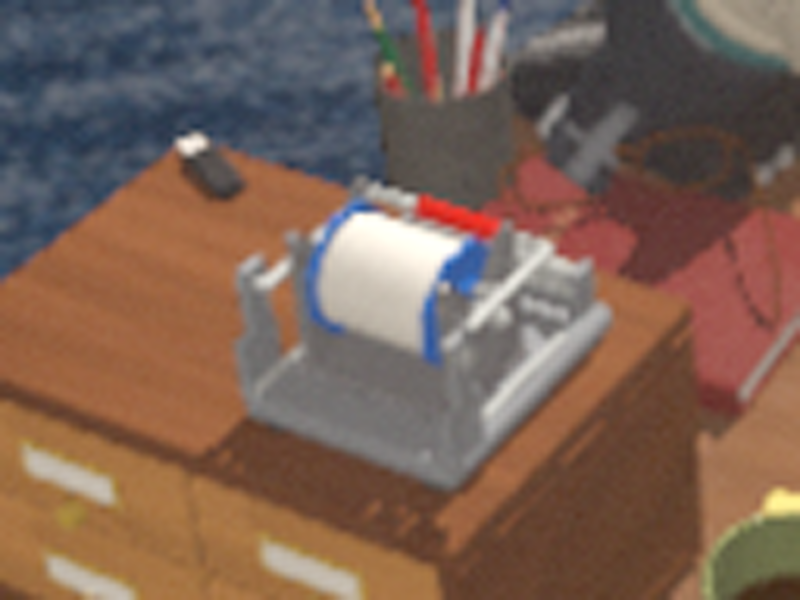

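Run:
```python
from h import *
im,d=cams.camera("side");I=im.astype(int)
k=(I[...,0]>110)&(I[...,1]<60)&(I[...,2]<60);v,u=np.where(k);P0=px("side",[.464,.296,.228]);m=np.hypot(u-P0[0],v-P0[1])<15
print("red px",u[m].mean(),v[m].mean(),m.sum())
for hy,hz in((.374,.228),):
  for a in(0,.06,.12): print(a,px("side",[.464,hy-.078*np.cos(a),hz+.078*np.sin(a)]))
us,vs=px("side",[.464,.34,.21]).astype(int);f=lambda p:(px("side",p)-[us-64,vs-48])*6.25
for a in(0,.1): print("crop corner",f([.417,.374-.078*np.cos(a),.228+.078*np.sin(a)]),"hinge",f([.417,.374,.228]))
print("roll center",f([.464,.34,.22]),"end",f([.413,.34,.22]),"base corner",f([.407,.391,.178]),f([.407,.261,.178]))
```

```text
red px 194.75862068965517 197.44827586206895 29
0 [195.37974247 198.17594613]
0.06 [195.21146374 196.82176235]
0.12 [194.98464767 195.5190044 ]
crop corner [548.06615752 249.24676488] hinge [445.0308383  347.76034424]
crop corner [546.41596838 235.21770395] hinge [445.0308383  347.76034424]
roll center [401.96055759 287.56572749] end [500.38289062 321.35550895] base corner [451.51842053 470.85868297] [616.21188256 303.98332756]
```

Side view: the roll is seated between the cheeks at (385,285), and the keeper lies across the spindle ends with its red sleeve at (458,215). The measured sleeve height, corrected for the bias I saw earlier, is about 0.228 m, which is level. Last steps are to clear the arm and hand in.

Call:
{"api": "carry_out", "payload": {
  "deltas": [
    {"offset": [0.3,-0.25,-0.4],"twist": [0,0,0],"gripper": 1},
    {"offset": [0.65,-0.53,-0.77],"twist": [-0.053,-0.044,-0.039],"gripper": 1},
    {"offset": [0.65,-0.53,-0.77],"twist": [-0.053,-0.044,-0.039],"gripper": 1},
    {"offset": [0.65,-0.53,-0.77],"twist": [-0.053,-0.044,-0.039],"gripper": 1},
    {"offset": [0.65,-0.53,-0.77],"twist": [-0.053,-0.044,-0.039],"gripper": 1}
  ]
}}

```text
t: 29.25
tcp_pos: [0.4003, 0.3701, 0.3596]
eef_rot: [[0.843, 0.017, 0.537], [0.28, -0.866, -0.413], [0.459, 0.499, -0.735]]
ft_force: [0.2, -0.4, -0.6]
opening: -0.007
grasp_force: 0.0
```

```bash
python3 -c "
from red import *
red();s=r.read_state();print(s['t'],s['tcp_pos'],s['ft_force'])
print(r.job_done())"
```

```text
side 29 [0.4613 0.2998 0.2339] [0.444 0.295 0.228] [0.483 0.307 0.238]
29.35 [0.39985834 0.36923047 0.36113609] [ 0.9651198  -0.22836763 -0.06155721]
the job is handed in; nothing more can be done
None
```

I handed the job in at 29.35 s; no verdict came back, but by force and camera readings the roll is pressed home in both slots, the keeper is down against its stop, and the arm is clear.

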